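Store the stamp pad upside down

ROBOT

A 6-joint arm with a two-finger parallel gripper is mounted at the origin on the work surface. World frame = base frame: x ahead of the robot, y to its left, z up, the work surface at z = 0. Lengths are in m, angles in degrees, forces in N, time in s.
With the tool pointing down it reaches from about 0.4 to 0.825 m from the base axis. Payload 7 kg.
Tool frame: the origin (TCP) lies at the very end of the fingers, on their centre line; the grasp point (between the pads) lies 19 mm behind it; z points along the fingers, y is the line along which they close (so a half turn about z gives the same grasp; the last joint's range is limited). The gripper opens to 88 mm and grips with 3 to 60 N. Pads are 19 mm wide; open, the fingers measure 130 mm over their backs; the gripper's body (78 mm by 193 mm) begins 47 mm behind the grasp point.
Start: joints at [-49.784, 20.546, 0.682, 0, -70.136, -16.507], TCP at [0.271, -0.618, 0.227] pointing down, gripper open.
Joint ranges: [-176.03, 176.03], [-82.01, 121.73], [-58.28, 71.71], [-173.87, 95.51], [-174.79, -0.11], [-173.66, 173.66]. Speed limits (degrees/s): [136.94, 136.94, 172.46, 180, 180, 180].

INTERFACE

Orientations are given as [roll, pitch, yaw] about the fixed x, y, z axes, in that order (R = Rz(yaw) Ry(pitch) Rx(roll)).
In Python, from plant import r gives the robot as it stands. The module is installed in compiled form; this text tells all that it offers.
- The arm moves only by the tool jog_arm, never from a script. Its arguments are lists of equal length, an entry for each row: "travel": the shift along the tool's x, y, z each as a share of 50 cm, from -1 to 1, a list of three; "dr": the turn, a rotation vector about the tool's x, y, z each as a share of 360 degrees, from -1 to 1, a list of three; "claw": the opening, from 0 (shut) to 1 (fully open). A call has exactly 10 rows; each row is the pose to reach, as a shift and turn from the pose commanded when the call began, along the tool's axes at that moment, turning the shorter way round; what a row does not reach only later rows make up. A row lasts 1/8 s, in which the tool goes at most 62.5 mm and 10.7 degrees, less where a joint would pass 70% of its speed; a pose out of reach is approached as far as the arm can. A call with a number of a shift or a turn outside -1 to 1 is refused whole. A call with a gripper value outside its range is refused whole. The fingers move at their own pace and stop on an object; "newtons" is the grip in N (left out, the last holds). Time passes only in rows, so rows that repeat a pose let the fingers close, or fill a call up. It gives the time, the measured TCP pose, the force, the opening and the grip force at its end, in the units of the state.
- r.get_state(): the state, without advancing time (a new reading comes with each control period).
- r.capture(name): name is "scene" or "top" or "wrist"; returns a dict with "pixels" (400x640x3 uint8, red, green, blue), "range_z" (400x640 float32, m along the optical axis (not along the pixel's ray), 0 where there is no reading), "fx", "fy", "cx", "cy" (pixels), "position" and "attitude" of the camera in the world; the wrist camera has in their place "hand_eye" (4x4, takes a point from camera to tool coordinates, whose origin is the TCP and whose axes are the flange's). Camera axes: x right, y up, looking along -z (the intrinsics and any distortion apply to the point x, -y, -z); pixel columns grow to the right and rows downward; lengths in m; the calibration is good to about 2 mm. The wrist camera is an equidistant fisheye: a pixel r from the principal point sees the ray r / f radians off the axis. A picture is of the moment at which its call begins: read the wrist's pose just before it.
- r.close_job(): hands the job in; it is judged then, once.
Trained networks look in the newest picture that a camera, given by its name, has taken for a name from the list of things; names that differ only in an ending like _2 or _b are one class to them, and where a whole thing is asked for, a point or a joint stands for the part that bears it (a point fixed in the world has none). Each returns a list of dicts, best first, with "conf" (0 to 1); they miss things now and then, are a little off and sometimes report something else, mostly with a low value. They report only what shows in the picture. A call takes as long as a camera call. They do not tell look-alikes from the thing itself.
- r.boxes_of(name, camera): "extent" ([left, top, right, bottom] in pixels, round what is visible of it).
- r.regions_of(name, camera): "pixels" (400x640 bool, what is visible of it) and "extent" ([left, top, right, bottom] in pixels, round what is visible of it).
- r.tip_of(name, camera): "at" ([column, row] in pixels: a listed point, or the origin of a listed thing).
The state is a dict: "time_s": time; "joints": joint angles; "qd": joint speeds; "joint_torque": joint torques, N m; "tcp_pos": TCP position; "eef_rot": TCP orientation; "contact_force": force on the tool from outside, world axes, zero at the start; "moment": the same for the moment, N m; "gripper_width": finger opening in m; "gripper_force": force on a finger pad.
Only numpy, scipy, OpenCV 4.12 (cv2) and the standard library are available. Lean on these libraries where they do the work, as an engineer would, in place of code of your own. Each camera call takes 0.05 s, during which the arm holds its last target. There are 200 camera calls.

TASK

Stamp pads keep best upside down: take the stamp-pad case from the wooden easel, pinching its loose lid and base together so that they stay closed, turn it over and set it on the steel rack with the lid underneath against the bars, long edge down on the ledge, centred between the end cheeks. Let go of it, then slide the rack's keeper post fully home in front of it. Leave the other things on the table where they are.

Things in the scene. Friction and masses are not known exactly. Their poses are not given: they have to be found in the camera images.
- pad_center (a point): Centre of the closed stamp-pad case, half-way up its thickness, fixed to its BASE. Case: 70 mm (x) by 110 (y) by 20 thick (z, from base to lid). At the start it leans on the wooden easel, lid outward: z 60 deg from vertical, x pointing straight down the slope, y (long side) level, a 110 mm edge on the ledge. Between the easel's back bars (80 mm gap, centred) a finger can go behind it.
- lid_center (a point): The same centre point, but fixed to the LID: steel, 70 x 110 x 12 mm with a slightly raised panel outside, about 60 g. It just drops over the base's block with 1.5 mm play all round; nothing latches it. Axes as pad_center; when the case is closed the two points coincide.
- pad_base: The case's base: black plastic plate 70 x 110 x 8 mm with a raised block 58 x 98 x 8 mm under the lid, about 110 g. Origin at the centre of its outer (under) face, 10 mm from pad_center; axes as pad_center.
- pad_lid: The case's lid; its origin and axes coincide with those of pad_base when closed.
- easel: Small fixed wooden rest that holds the case at the start; origin on the table under its middle, z up. Its two back bars and ledge have the form, size and place of the rack's (see rack); foot 150 x 150 mm, 8 thick. No cheeks, no keeper.
- rack: Fixed steel rest for storing; origin on the table midway between its bars, z up, y along the ledge. Two 14 mm wide back bars at y = +-48 mm (80 mm gap) lean 30 deg from vertical: up the slope is (-sin 30, 0, cos 30), out from the bars is (cos 30, 0, sin 30). Bars reach 60 mm up the slope, the ledge (square to them) 24 mm out; they meet at x 20, z 115 mm. Foot 150 x 175 mm, 8 thick.
- rack_home (a point): Where the stored case's centre belongs, fixed to the rack: 35 mm up the slope from the ledge, 10 mm out from the bars, y = 0. Axes as rack. End cheeks 10 mm high stand on the ledge, inner faces at y = +-64 mm. A level rail in front, at x = 62 mm in the rack's frame, carries the keeper.
- keeper_post (a point): On the axis of the keeper's upright post, 10 mm below its top (top 172 mm above the table). Dark steel, 14 x 14 mm, 56 mm tall, on a small carriage on the rail in front of the rack's ledge; it starts at the rack's -y end, beside the place for the case, and slides towards the rack's +y. Axes as rack.
- keeper (a joint): Travel of the keeper along the rack's +y, m: 0 open (post at y = -84 mm in the rack's frame), 0.07 fully home at its end stop (post at y = -14 mm, in front of the stored case). It starts between 0 and 0.015, moves against about 1.2 N of friction and stays where it is left.
- ink_jar: black-capped ink jar, 44 mm across, 60 mm tall; origin at its underside. Loose bystander, to be left alone.
- pot_lid: white plastic round pot lid lying flat, 86 mm across, 10 mm thick; origin at its underside. Loose bystander, to be left alone.
- paint_bowl: blue-grey bowl, 90 mm across, 45 mm tall; origin at its underside. Loose bystander, to be left alone.
- eraser: white eraser, 45 x 22 x 13 mm; origin at its underside. Loose bystander, to be left alone.
- marker_a: felt marker lying down, 121 x 17 mm, 16 mm thick; origin at its underside. Loose bystander, to be left alone.
- marker_b: felt marker lying down, 121 x 17 mm, 16 mm thick; origin at its underside. Loose bystander, to be left alone.
- marker_c: felt marker lying down, 121 x 17 mm, 16 mm thick; origin at its underside. Loose bystander, to be left alone.
- stamp: rubber stamp with turned wooden handle, 50 x 32 mm foot, 62 mm tall; origin at its underside. Loose bystander, to be left alone.
Not all that is in view belongs to the job. What is shaped like the pad_lid but pink is not meant.

How it is judged:
By the outcome, as a careful person would: the job done as asked, in the order asked, and still so for the second after the job is handed in, with the robot touching nothing.
It also fails if it takes over 69 s, if anything falls off the work surface, if the arm or the gripper's body presses on something with over 40 N, if the wrist force passes 120 N, or if a joint passes its speed limit or range.

## Working session

There is one attempt and no reset: what is moved stays moved. The work goes in short steps, Python scripts to look and compute and a tool call to move; the robot and the scene stay as the last step left them, time stands still between calls to the robot, and variables do not carry over. Pictures are saved under pics/ and viewed, at most 10 in all, crops included, and the job is handed in when it is done.

Besides the shell and the picture viewer there is one more tool, called after "Call:" as a command line: name --argument value ..., lists and objects as JSON in quotes. jog_arm: Moves the arm, as the interface text tells. Its arguments: {"type":"object","properties":{"travel":{"type":"array"},"dr":{"type":"array"},"claw":{"type":"array"},"newtons":{"type":"number"}},"required":["travel","dr","claw"]}

```bash
mkdir -p pics
cat > h.py <<'E'
import numpy as np, cv2
from scipy.spatial.transform import Rotation as Ro
from plant import r
def att(c):
    a=np.array(c["attitude"],float)
    return a if a.shape==(3,3) else (Ro.from_euler('xyz',a,degrees=True).as_matrix() if a.size==3 else Ro.from_quat(a).as_matrix())
def cloud(c):
    v,u=np.mgrid[0:400,0:640]; z=c["range_z"]
    P=np.stack([(u-c["cx"])/c["fx"]*z,-(v-c["cy"])/c["fy"]*z,-z],-1)
    return P@att(c).T+np.array(c["position"])
def save(n,img): cv2.imwrite(f"pics/{n}.png",np.ascontiguousarray(img[...,::-1]))
E
python3 - <<'E'
from h import *
for n in("scene","top"):
    c=r.capture(n); print(n,{k:v for k,v in c.items() if k not in("pixels","range_z")})
    save(n,c["pixels"]); np.savez(n,**c); P=cloud(c)
    for o in("pad_center","lid_center","rack_home","keeper_post","easel","rack"):
        for d in r.tip_of(o,n)[:3]:
            u,v=np.round(d["at"]).astype(int); print(o,d["conf"],u,v,P[min(v,399),min(u,639)].round(3))
s=r.get_state();print(s)
E
```

```text
scene {'fx': 421.31026199976105, 'fy': 421.31026199976105, 'cx': 327.7768774135515, 'cy': 201.1930834082851, 'position': array([ 1.14013576, -0.21704345,  0.91076522]), 'attitude': array([39.35783219, -1.05085069, 73.8037608 ])}
lid_center 0.7 240 173 [ 0.256 -0.212 -0.   ]
lid_center 0.61 423 180 [0.554 0.205 0.165]
rack_home 0.61 267 215 [ 0.431 -0.165  0.001]
keeper_post 0.79 238 237 [ 0.605 -0.245  0.171]
easel 0.57 412 217 [0.547 0.209 0.009]
rack 0.93 269 249 [ 0.61  -0.185  0.108]
top {'fx': 446.85394337238165, 'fy': 446.85394337238165, 'cx': 329.13019281300217, 'cy': 200.23448353429268, 'position': array([0.37834762, 0.00437758, 1.48997339]), 'attitude': array([  4.85726349,  -1.36672706, -89.69448454])}
pad_center 0.38 248 181 [0.546 0.214 0.174]
lid_center 0.67 251 182 [0.542 0.204 0.181]
lid_center 0.59 385 275 [ 0.258 -0.217 -0.004]
rack_home 0.77 382 179 [ 0.563 -0.192  0.116]
rack_home 0.63 204 230 [0.403 0.38  0.012]
rack_home 0.38 385 137 [ 0.719 -0.217  0.013]
keeper_post 0.57 402 170 [ 0.587 -0.249  0.147]
easel 0.68 256 191 [0.534 0.214 0.003]
rack 0.68 371 188 [ 0.547 -0.171  0.005]
{'time_s': 0.7, 'joints': array([-4.97854541e+01,  2.05427295e+01,  6.82285342e-01, -4.79130005e-04,
       -7.01352354e+01, -1.65055643e+01]), 'qd': array([-0.01460479,  0.0625365 ,  0.01680413, -0.08782955,  0.00536261,
       -0.03200978]), 'joint_torque': array([-2.42851784e-04, -5.82165313e+01,  2.93243444e+01,  7.00121954e+00,
        1.25059864e-02, -1.02024697e-05]), 'tcp_pos': array([ 0.27137706, -0.61802571,  0.22660323]), 'eef_rot': array([-1.79995986e+02,  1.65953540e-03, -1.56291181e+02]), 'contact_force': array([ 0.23821758, -0.16241932, -0.34851723]), 'moment': array([ 0.00479511,  0.0486753 , -0.05501649]), 'gripper_force': 0.0, 'gripper_width': 0.08768457899019456}
```

View pics/scene.png

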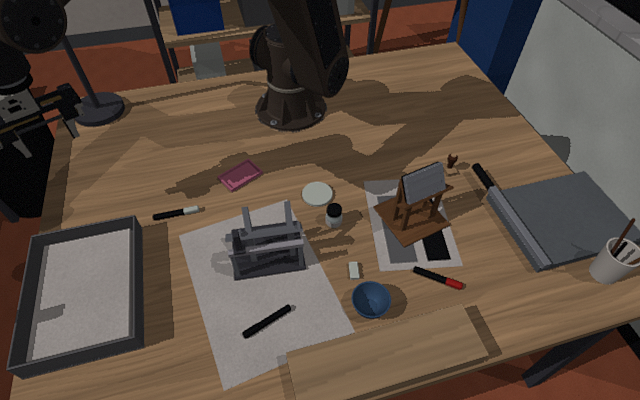

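View pics/top.png

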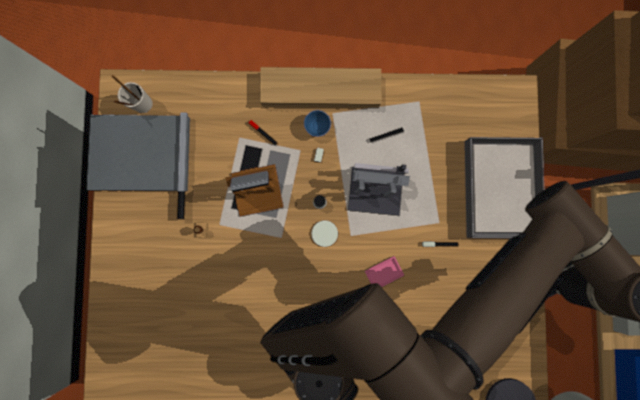

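The steel-lidded case leans on the wooden easel (scene ~423,182; top ~250,182). The look-alike is the pink one at scene (240,175), lying on the table, so it isn't meant. The grey case on the easel fits the description. The rack is at scene (268,245), with its keeper at (238,237).

Run:
```python
from h import *
S=dict(np.load("scene.npz")); T=dict(np.load("top.npz"))
a=cv2.resize(S["pixels"][150:260,360:480],None,fx=3.3,fy=3.3,interpolation=2)
b=cv2.resize(S["pixels"][190:290,210:330],None,fx=3.3,fy=3.3,interpolation=2)[:363]
b=cv2.copyMakeBorder(b,0,a.shape[0]-b.shape[0],0,0,0); top=np.hstack([a,b])
c=cv2.resize(T["pixels"][150:230,215:305],None,fx=3,fy=3,interpolation=2);d=cv2.resize(T["pixels"][150:230,335:425],None,fx=3,fy=3,interpolation=2)
e=np.hstack([c,d]);e=cv2.copyMakeBorder(e,0,0,0,top.shape[1]-e.shape[1],0)
save("crop",np.vstack([top[:355],e]))
rng=np.random.default_rng(0)
for n,c in(("scene",S),("top",T)):
    P=cloud(c)
    for nm,(x0,x1,y0,y1,z0) in dict(easel=(.42,.68,.1,.32,.1),rack=(.42,.7,-.3,-.08,.09)).items():
        m=(P[...,0]>x0)&(P[...,0]<x1)&(P[...,1]>y0)&(P[...,1]<y1)&(P[...,2]>z0)&(P[...,2]<.3)&(c["range_z"]>0)
        Q=P[m];C=c["pixels"][m]; best=None
        for _ in range(800):
            i=rng.choice(len(Q),3,False);nn=np.cross(Q[i[1]]-Q[i[0]],Q[i[2]]-Q[i[0]]);nn/=np.linalg.norm(nn)+1e-12
            k=abs((Q-Q[i[0]])@nn)<.002
            if best is None or k.sum()>best.sum():best=k
        q=Q[best];mu=q.mean(0);u,s,v=np.linalg.svd(q-mu);nn=v[2]*np.sign(v[2][2])
        print(n,nm,len(Q),len(q),"mean",mu.round(4),"n",nn.round(3),"tilt",np.degrees(np.arccos(nn[2])).round(1),"az",np.degrees(np.arctan2(nn[1],nn[0])).round(1),"z",q[:,2].min().round(3),q[:,2].max().round(3),Q[:,2].max().round(3))
        mr=cv2.minAreaRect(((q-mu)@v[:2].T).astype(np.float32)*1000);ctr=mu+(np.array(mr[0])/1000)@v[:2];print("  rect",ctr.round(4),mr)
```

```text
scene easel 1610 924 mean [0.5598 0.2108 0.1549] n [0.841 0.179 0.51 ] tilt 59.3 az 12.0 z 0.119 0.187 0.188
  rect [0.5603 0.2135 0.1531] ((-2.4480209350585938, 2.086292266845703), (152.6817626953125, 78.21176147460938), 0.020872704684734344)
scene rack 1719 466 mean [ 0.5868 -0.1822  0.1194] n [ 0.616 -0.057  0.786] tilt 38.2 az -5.3 z 0.098 0.167 0.174
  rect [ 0.5689 -0.189   0.1329] ((-8.120552062988281, 21.945457458496094), (107.32588195800781, 174.34011840820312), 89.48731231689453)
top easel 796 356 mean [0.5572 0.2119 0.1555] n [0.837 0.179 0.517] tilt 58.8 az 12.1 z 0.117 0.191 0.191
  rect [0.5583 0.2127 0.1534] ((0.44539642333984375, -2.4799270629882812), (146.31283569335938, 85.21012115478516), 0.8743304014205933)
top rack 1008 288 mean [ 0.5654 -0.1868  0.1191] n [-0.476  0.039  0.878] tilt 28.6 az 175.3 z 0.094 0.128 0.175
  rect [ 0.5505 -0.1871  0.111 ] ((1.5699234008789062, 16.826904296875), (174.775146484375, 67.9291000366211), 0.40728193521499634)
```

View pics/crop.png

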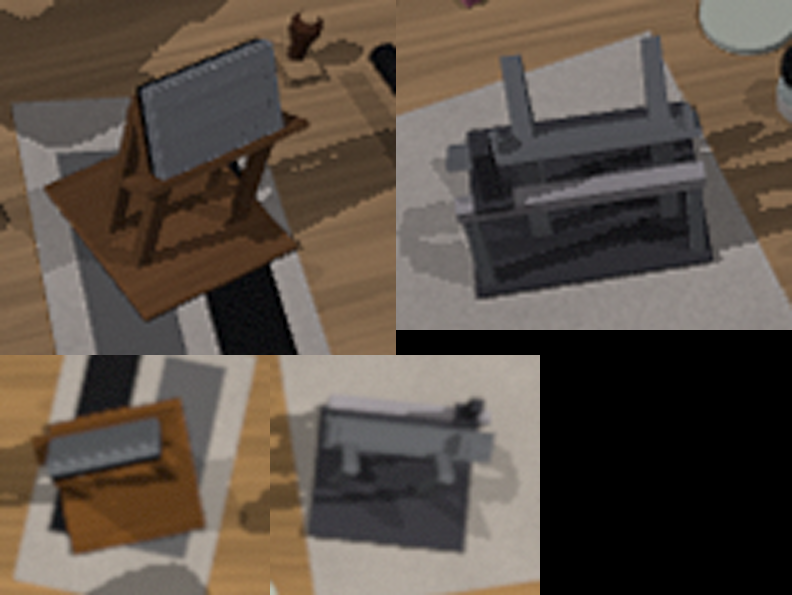

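```bash
cat >> h.py <<'E'
def pose():
    s=r.get_state(); return np.array(s["tcp_pos"]),Ro.from_euler('xyz',s["eef_rot"],degrees=True),s
def slopeR(az,flip=1,a=0):
    """tool z down slope of a rest facing az; tool y = flip*outward; a = in-plane turn about tool y"""
    c,s=np.cos(np.radians(az)),np.sin(np.radians(az))
    z=np.array([.5*c,.5*s,-np.sqrt(.75)]);y=flip*np.array([np.sqrt(.75)*c,np.sqrt(.75)*s,.5])
    return Ro.from_matrix(np.stack([np.cross(y,z),y,z],1))*Ro.from_euler('y',a,degrees=True)
def go(tp,tR,p=None,R=None):
    p0,R0,s=pose(); p=p0 if p is None else p; R=R0 if R is None else R
    d=R.inv().apply(np.array(tp)-p); v=(R.inv()*tR).as_rotvec(degrees=True)
    print("travel",(d/.5).round(4).tolist(),"dr",(v/360).round(4).tolist(),"mm",(d*1000).round(1),"deg",np.linalg.norm(v).round(1))
E
python3 - <<'E'
from h import *
go([.5,-.2,.42],slopeR(0,-1))
E
```

```text
travel [-0.7548, 0.5816, -0.3868] dr [0.0737, -0.0482, -0.1797] mm [-377.4  290.8 -193.4] deg 72.0
```

Call:
jog_arm --travel '[[0, 0, -0.12], [0, 0, -0.25], [-0.1, 0.08, -0.387], [-0.755, 0.582, -0.387], [-0.755, 0.582, -0.387], [-0.755, 0.582, -0.387], [-0.755, 0.582, -0.387], [-0.755, 0.582, -0.387], [-0.755, 0.582, -0.387], [-0.755, 0.582, -0.387]]' --dr '[[0, 0, 0], [0, 0, 0], [0.018, -0.012, -0.045], [0.074, -0.048, -0.18], [0.074, -0.048, -0.18], [0.074, -0.048, -0.18], [0.074, -0.048, -0.18], [0.074, -0.048, -0.18], [0.074, -0.048, -0.18], [0.074, -0.048, -0.18]]' --claw '[1, 1, 1, 1, 1, 1, 1, 1, 1, 1]'

```text
time_s: 1.95
tcp_pos: [0.4998, -0.1986, 0.4212]
eef_rot: [-149.8, -0.1, -89.9]
contact_force: [1.6, 0.0, 0.8]
gripper_width: 0.0876
gripper_force: 0.0
```

Run:
```python
from h import *
import itertools
p,R,s=pose(); c=r.capture("wrist"); np.savez("w1",**c); np.savez("w1s",p=p,R=R.as_matrix())
save("w1",c["pixels"]); print({k:c[k] for k in("fx","cx","cy","hand_eye")})
for o in("rack_home","keeper_post","rack"):print(o,[(d["conf"],np.round(d["at"])) for d in r.tip_of(o,"wrist")[:2]])
print(p,s["eef_rot"],s["joints"].round(2))
data=[([-49.785,20.543,.682,0,-70.135,-16.506],Ro.from_euler('xyz',[-179.996,.0017,-156.291],degrees=True)),(s["joints"],R)]
Y=lambda a:Ro.from_euler('y',a,degrees=True);Z=lambda a:Ro.from_euler('z',a,degrees=True);X=lambda a:Ro.from_euler('x',a,degrees=True)
for o,s4,s6 in itertools.product((0,-16.507),(1,-1),(1,-1)):
    F=lambda q:Z(q[0]+o)*Y(q[1]-q[2])*X(s4*q[3])*Y(-q[4]+90)*Z(s6*q[5])
    C=[F(q).inv()*R for q,R in data]
    print(o,s4,s6,np.degrees((C[0].inv()*C[1]).magnitude()).round(2),C[0].as_euler('xyz',degrees=True).round(1))
```

```text
{'fx': 309.70691628693146, 'cx': 320.45380127877894, 'cy': 203.96164390941453, 'hand_eye': array([[-8.07424757e-04,  9.58387143e-01,  2.85470544e-01,
         7.81523632e-02],
       [ 9.99999636e-01,  6.94781029e-04,  4.95866424e-04,
         2.44020761e-04],
       [ 2.76892487e-04,  2.85470840e-01, -9.58387355e-01,
        -1.59429479e-01],
       [ 0.00000000e+00,  0.00000000e+00,  0.00000000e+00,
         1.00000000e+00]])}
rack_home [(0.76, array([383., 188.])), (0.42, array([326., 308.]))]
keeper_post [(0.9, array([354., 131.]))]
rack [(0.97, array([419., 173.])), (0.46, array([522.,  48.]))]
[ 0.49979691 -0.19858462  0.42123691] [-1.49776064e+02 -1.13288980e-01 -8.99052908e+01] [ -1.19 -14.32 -18.23  -0.66 -55.87   1.54]
0 1 1 35.36 [  0.  -0. -57.]
0 1 -1 1.32 [  0.  -0. -90.]
0 -1 1 36.09 [  0.  -0. -57.]
0 -1 -1 0.0 [  0.  -0. -90.]
-16.507 1 1 34.4 [ -0.   -0.  -73.5]
-16.507 1 -1 9.83 [  -0.    -0.  -106.5]
-16.507 -1 1 34.84 [ -0.   -0.  -73.5]
-16.507 -1 -1 8.58 [  -0.    -0.  -106.5]
```

View pics/w1.png

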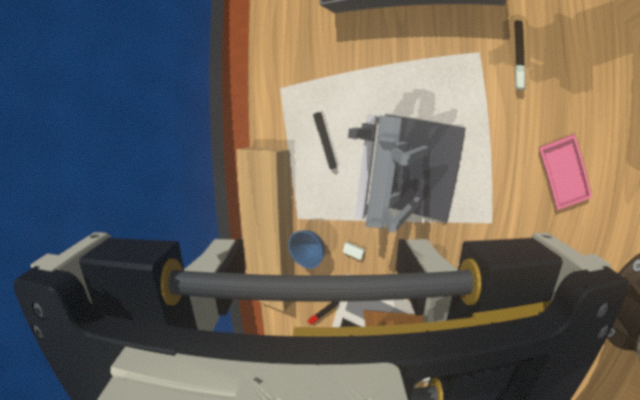

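```bash
cat >> h.py <<'E'
Y=lambda a:Ro.from_euler('y',a,degrees=True);Z=lambda a:Ro.from_euler('z',a,degrees=True);X=lambda a:Ro.from_euler('x',a,degrees=True)
def wrist(R,j1,e):
    M=(Z(j1)*Y(-e)).inv()*R*Z(90)   # = X(-q4) Y(90-q5) Z(-q6)
    a=M.as_euler('XYZ',degrees=True); 
    m=M.as_matrix(); z=m[:,2]  # z = X(-q4)*[sin b,0,cos b], b=90-q5
    q5=-np.degrees(np.arccos(np.clip(z[0],-1,1))); q4=np.degrees(np.arctan2(-z[1],-z[2]))*-1
    best=None
    for q4 in(np.degrees(np.arctan2(z[1],-z[2])),np.degrees(np.arctan2(-z[1],-z[2]))):
        N=(X(-q4)*Y(90-q5)).inv()*M; k=N.as_rotvec(degrees=True)
        if best is None or abs(k[0])+abs(k[1])<best[0]: best=(abs(k[0])+abs(k[1]),q4,q5,-k[2])
    return best
E
python3 - <<'E'
from h import *
print(wrist(slopeR(0,-1),-1.19,-3.9))
for a in(-30,-15,0,15,30):
  for e in(-5,-25):
    print(a,e,"E-1",np.round(wrist(slopeR(12,-1,a),40,e),0),"R+1",np.round(wrist(slopeR(-4.5,1,a),0.3,e),0),"| E+1",np.round(wrist(slopeR(12,1,a),40,e),0),"R-1",np.round(wrist(slopeR(-4.5,-1,a),.3,e),0))
E
```

```text
(np.float64(2.757742968544516e-14), np.float64(-0.7167615955513538), np.float64(-56.107426520494286), np.float64(1.4303148019688645))
-30 -5 E-1 [  0. -19. -47. -12.] R+1 [  0.  37. -63. 156.] | E+1 [  0.  41. -78. 137.] R-1 [  0. -33. -58.  15.]
-30 -25 E-1 [  0. -30. -29.   2.] R+1 [  0.  46. -48. 140.] | E+1 [  0.  46. -63. 123.] R-1 [  0. -44. -42.  31.]
-15 -5 E-1 [  0.  -0. -52. -24.] R+1 [  0.  21. -58. 164.] | E+1 [  0.  29. -68. 141.] R-1 [  0. -15. -55.   5.]
-15 -25 E-1 [  0.  -0. -32. -24.] R+1 [  0.  28. -40. 153.] | E+1 [  0.  36. -51. 128.] R-1 [  0. -22. -36.  14.]
0 -5 E-1 [  0.  16. -59. -33.] R+1 [  0.   3. -55. 174.] | E+1 [  0.  16. -59. 147.] R-1 [  0.   3. -55.  -6.]
0 -25 E-1 [  0.  21. -40. -41.] R+1 [  0.   4. -35. 172.] | E+1 [  0.  21. -40. 139.] R-1 [  0.   4. -35.  -8.]
15 -5 E-1 [  0.  29. -68. -39.] R+1 [   0.  -15.  -55. -175.] | E+1 [  0.  -0. -52. 156.] R-1 [  0.  21. -58. -16.]
15 -25 E-1 [  0.  36. -51. -52.] R+1 [   0.  -22.  -36. -166.] | E+1 [  0.  -0. -32. 156.] R-1 [  0.  28. -40. -27.]
30 -5 E-1 [  0.  41. -78. -43.] R+1 [   0.  -33.  -58. -165.] | E+1 [  0. -19. -47. 168.] R-1 [  0.  37. -63. -24.]
30 -25 E-1 [  0.  46. -63. -57.] R+1 [   0.  -44.  -42. -149.] | E+1 [   0.  -30.  -29. -178.] R-1 [  0.  46. -48. -40.]
```

```bash
cat >> h.py <<'E'
from scipy.optimize import least_squares
def wcloud(c,p,R):
    v,u=np.mgrid[0:400,0:640]; x=(u-c["cx"])/c["fx"];y=(v-c["cy"])/c["fy"];t=np.hypot(x,y);k=np.where(t>1e-6,np.sin(t)/np.maximum(t,1e-6),1)
    z=c["range_z"];d=np.stack([x*k,-y*k,-np.cos(t)],-1)/np.maximum(np.cos(t),.1)[...,None]*z[...,None]
    H=np.array(c["hand_eye"]); return (d@H[:3,:3].T+H[:3,3])@R.T+p
def sdf(q,lo,hi):
    lo,hi=np.array(lo),np.array(hi);d=np.abs(q-(lo+hi)/2)-(hi-lo)/2
    return np.linalg.norm(np.maximum(d,0),axis=1)+np.minimum(d.max(1),0)
h3=np.sqrt(.75)
def slope(P,x):
    """world -> (s up slope, n out, y) of a rest at x=(ox,oy,yaw[,dz])"""
    q=(P-[x[0],x[1],x[3] if len(x)>3 else 0])@Z(x[2]).as_matrix()
    a,b=q[:,0]-.02,q[:,2]-.115
    return np.stack([-.5*a+h3*b,h3*a+.5*b,q[:,1]],1)
def unslope(q,x):
    q=np.atleast_2d(q);l=np.stack([.02-.5*q[:,0]+h3*q[:,1],q[:,2],.115+h3*q[:,0]+.5*q[:,1]],1)
    return l@Z(x[2]).as_matrix().T+[x[0],x[1],x[3] if len(x)>3 else 0]
LEDGE=([-.008,0,-.08],[0,.024,.08])
BARS=[([0,-.01,-.055],[.06,0,-.041]),([0,-.01,.041],[.06,0,.055])]
CHK=[([0,0,-.074],[.01,.024,-.064]),([0,0,.064],[.01,.024,.074])]
CASE=[([0,0,-.055],[.07,.02,.055])]
def fit(P,x0,boxes,gate):
    x=np.array(x0,float)
    for g in(gate,.012,.006,.004):
        q=slope(P,x);k=np.min([abs(sdf(q,*b)) for b in boxes],0)<g
        Q=P[k]
        f=lambda x:np.min([abs(sdf(slope(Q,x*[1,1,100,1][:len(x)]),*b)) for b in boxes],0)*1000
        sc=np.array([1,1,100,1.][:len(x)])
        o=least_squares(f,x/sc,loss="soft_l1",f_scale=1.5,x_scale=.01);x=o.x*sc
    return x,len(Q),np.median(f(o.x))
E
python3 - <<'E'
from h import *
S=dict(np.load("scene.npz"));T=dict(np.load("top.npz"));W=dict(np.load("w1.npz"));ws=np.load("w1s.npz")
cl={"scene":cloud(S)[S["range_z"]>0],"top":cloud(T)[T["range_z"]>0],"w":wcloud(W,ws["p"],ws["R"])[W["range_z"]>0]}
for n,P in cl.items():
    A=P[(abs(P[:,0]-.55)<.13)&(abs(P[:,1]+.175)<.13)&(P[:,2]>.09)&(P[:,2]<.2)]
    for d in(0,1):
        x,k,m=fit(A,[.549,-.17,-4.5]+[0]*d,BARS+CHK+[LEDGE],.02);print(n,"rack",x.round(4),k,m.round(2))
    q=slope(A,x);l=np.stack([(A[:,0]-x[0]),(A[:,1]-x[1]),A[:,2]],1)@Z(x[2]).as_matrix()
    kk=(l[:,2]>.135)&(l[:,0]>.045);print("   post pts",kk.sum(),l[kk].mean(0).round(4) if kk.any() else"", (l[kk].min(0).round(4),l[kk].max(0).round(4)) if kk.any() else "")
    B=P[(abs(P[:,0]-.55)<.13)&(abs(P[:,1]-.21)<.13)&(P[:,2]>.09)&(P[:,2]<.2)]
    if len(B)>100:
      for d in(0,1):
        x,k,m=fit(B,[.540,.207,12]+[0]*d,CASE,.02);print(n,"easel",x.round(4),k,m.round(2))
E
```

```text
scene rack [ 0.541  -0.1743 -5.4534] 802 0.72
scene rack [ 5.4890e-01 -1.7500e-01 -5.6245e+00  4.4000e-03] 727 1.02
   post pts 103 [ 0.0585 -0.0701  0.1594] (array([ 0.0473, -0.0775,  0.1354]), array([ 0.0637, -0.0636,  0.1742]))
scene easel [ 0.5397  0.2088 12.1214] 1353 0.9
scene easel [5.39700e-01 2.08700e-01 1.21192e+01 1.00000e-04] 1354 0.89
top rack [ 0.5377 -0.174  -5.5989] 567 1.43
top rack [ 5.3750e-01 -1.7400e-01 -5.7622e+00  1.3000e-03] 580 1.49
   post pts 36 [ 0.0615 -0.0688  0.1631] (array([ 0.0562, -0.0775,  0.1365]), array([ 0.0683, -0.0626,  0.1746]))
top easel [ 0.5378  0.2085 12.0284] 590 1.04
top easel [5.3760e-01 2.0840e-01 1.2067e+01 7.0000e-04] 595 1.0
w rack [ 0.5388 -0.176  -5.7898] 2442 0.86
w rack [ 5.3920e-01 -1.7590e-01 -5.7581e+00  5.0000e-04] 2430 0.76
   post pts 205 [ 0.0601 -0.0703  0.1632] (array([ 0.0553, -0.0772,  0.1357]), array([ 0.0701, -0.0623,  0.175 ]))
```

Run:
```python
from h import *
E=[.539,.2087,12.1]
t1=unslope([.20,.01,0],E)[0];R1=slopeR(8,-1)*Z(-95)
go(t1,R1); t2=unslope([.125,.01,0],E)[0];print(t1,t2)
go(t2,slopeR(12.1,1),t1,R1)
```

```text
travel [-0.7835, 0.1762, 0.1897] dr [0.0091, -0.0086, -0.282] mm [-391.8   88.1   94.8] deg 101.6
[0.46924519 0.19374586 0.29320508] [0.50591206 0.20160656 0.22825318]
travel [0.0003, -0.0054, 0.1499] dr [0.0043, 0.0046, -0.2459] mm [ 0.2 -2.7 75. ] deg 88.6
```

Call:
jog_arm --travel '[[-0.784, 0.176, 0.19], [-0.784, 0.176, 0.19], [-0.784, 0.176, 0.19], [-0.784, 0.176, 0.19], [-0.784, 0.176, 0.19], [-0.784, 0.176, 0.19], [-0.784, 0.176, 0.19], [-0.784, 0.176, 0.19], [-0.784, 0.176, 0.19], [-0.784, 0.176, 0.19]]' --dr '[[0.009, -0.009, -0.282], [0.009, -0.009, -0.282], [0.009, -0.009, -0.282], [0.009, -0.009, -0.282], [0.009, -0.009, -0.282], [0.009, -0.009, -0.282], [0.009, -0.009, -0.282], [0.009, -0.009, -0.282], [0.009, -0.009, -0.282], [0.009, -0.009, -0.282]]' --claw '[1, 1, 1, 1, 1, 1, 1, 1, 1, 1]'

```text
time_s: 3.4
tcp_pos: [0.4717, 0.1903, 0.293]
eef_rot: [177.1, -29.7, 13.6]
contact_force: [0.0, -0.1, 0.5]
gripper_width: 0.088
gripper_force: 0.0
```

Run:
```python
from h import *
E=[.539,.2087,12.1]
p,R,s=pose();print(p,s["joints"].round(1))
go(unslope([.135,.01,0],E)[0],slopeR(12.1,1))
```

```text
[0.4716741  0.19026927 0.29300528] [ 58.7 -15.4 -48.   34.5 -43.1  21.5]
travel [-0.0018, -0.0128, 0.1276] dr [0.0042, 0.0053, -0.2464] mm [-0.9 -6.4 63.8] deg 88.7
```

Call:
jog_arm --travel '[[-0.002, -0.013, 0.128], [-0.002, -0.013, 0.128], [-0.002, -0.013, 0.128], [-0.002, -0.013, 0.128], [-0.002, -0.013, 0.128], [-0.002, -0.013, 0.128], [-0.002, -0.013, 0.128], [-0.002, -0.013, 0.128], [-0.002, -0.013, 0.128], [-0.002, -0.013, 0.128]]' --dr '[[0.004, 0.005, -0.246], [0.004, 0.005, -0.246], [0.004, 0.005, -0.246], [0.004, 0.005, -0.246], [0.004, 0.005, -0.246], [0.004, 0.005, -0.246], [0.004, 0.005, -0.246], [0.004, 0.005, -0.246], [0.004, 0.005, -0.246], [0.004, 0.005, -0.246]]' --claw '[1, 1, 1, 1, 1, 1, 1, 1, 1, 1]'

```text
time_s: 4.65
tcp_pos: [0.5011, 0.2008, 0.2369]
eef_rot: [150.0, -0.1, 101.7]
contact_force: [0.4, 0.4, 0.6]
gripper_width: 0.0878
gripper_force: 0.0
```

Run:
```python
from h import *
E=[.539,.2087,12.1]
p,R,s=pose();c=r.capture("wrist");save("w2",c["pixels"]);print(p,s["joints"].round(1))
P=wcloud(c,p,R.as_matrix())[c["range_z"]>0]
B=P[(abs(P[:,0]-.55)<.13)&(abs(P[:,1]-.21)<.13)&(P[:,2]>.1)&(P[:,2]<.2)]
for d in(0,1):print(fit(B,E+[0]*d,CASE,.02))
go(unslope([.021,.01,0],E)[0],slopeR(12.1,1))
```

```text
[0.50108836 0.20083103 0.23686311] [ 51.1  -9.4 -53.   41.3 -28.6 106.9]
(array([ 0.53410432,  0.21862979, 11.92240894]), 4447, np.float64(0.6288583561994479))
(array([ 5.33307023e-01,  2.18464440e-01,  1.19844960e+01, -6.85889761e-04]), 4587, np.float64(0.6429419118473279))
travel [-0.0006, -0.0, 0.2278] dr [0.0, 0.0003, -0.0012] mm [ -0.3  -0.  113.9] deg 0.4
```

View pics/w2.png

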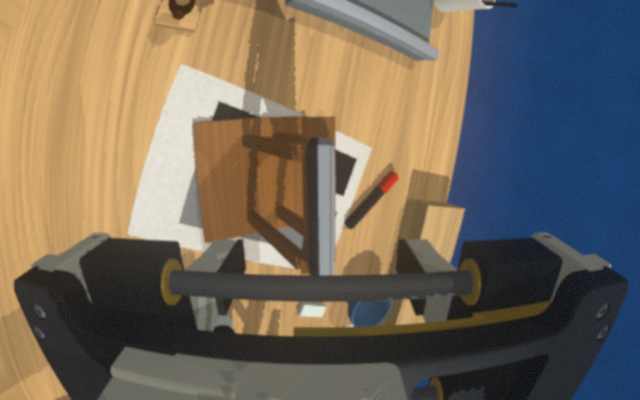

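Run:
```python
from h import *
E=[.539,.2087,12.1]
def rep(n,P):
    q=slope(P,E);k=(q[:,0]>.03)&(q[:,0]<.085)&(q[:,1]>.003)&(q[:,1]<.03)&(abs(q[:,2])<.09);a=q[k]
    t=a[a[:,0]>.06]
    print(n,len(a),"y",np.percentile(a[:,2],[0,1,99,100]).round(4),"s",np.percentile(a[:,0],[99,100]).round(4),"n top pts",np.percentile(t[:,1],[1,50,99]).round(4))
p,R,s=pose();c=r.capture("wrist");rep("w",wcloud(c,p,R.as_matrix())[c["range_z"]>0])
for n in("scene","top"):
    c=dict(np.load(n+".npz"));rep(n,cloud(c)[c["range_z"]>0])
c=r.capture("top");rep("topnow",cloud(c)[c["range_z"]>0])
```

```text
w 2950 y [-0.0501 -0.0489  0.0548  0.055 ] s [0.0726 0.0738] n top pts [0.0031 0.0114 0.0194]
scene 774 y [-0.0567 -0.0557  0.0539  0.0553] s [0.071  0.0714] n top pts [0.0036 0.0187 0.0229]
top 386 y [-0.0542 -0.0538  0.0541  0.0556] s [0.0758 0.0791] n top pts [0.0032 0.0129 0.0204]
topnow 126 y [-0.0542 -0.0541 -0.0204 -0.0171] s [0.0752 0.0761] n top pts [0.0033 0.0121 0.0207]
```

Call:
jog_arm --travel '[[0, 0, 0.03], [0, 0, 0.06], [0, 0, 0.09], [0, 0, 0.115], [0, 0, 0.14], [0, 0, 0.165], [0, 0, 0.19], [0, 0, 0.21], [0, 0, 0.228], [0, 0, 0.228]]' --dr '[[0, 0, 0], [0, 0, 0], [0, 0, 0], [0, 0, 0], [0, 0, 0], [0, 0, 0], [0, 0, 0], [0, 0, 0], [0, 0, 0], [0, 0, 0]]' --claw '[0.8, 0.8, 0.8, 0.8, 0.8, 0.8, 0.8, 0.8, 0.8, 0.8]'

```text
time_s: 6.05
tcp_pos: [0.5658, 0.2165, 0.1475]
eef_rot: [151.1, 0.0, 101.4]
contact_force: [0.1, 1.1, -0.1]
gripper_width: 0.0704
gripper_force: 0.0
```

Call:
jog_arm --travel '[[0, 0, 0], [0, 0, 0], [0, 0, 0], [0, 0, 0], [0, 0, 0], [0, 0, 0], [0, 0, 0], [0, 0, 0], [0, 0, 0], [0, 0, 0]]' --dr '[[0, 0, 0], [0, 0, 0], [0, 0, 0], [0, 0, 0], [0, 0, 0], [0, 0, 0], [0, 0, 0], [0, 0, 0], [0, 0, 0], [0, 0, 0]]' --claw '[0.6, 0.5, 0.4, 0.3, 0.25, 0.15, 0.1, 0, 0, 0]' --newtons 35

```text
time_s: 7.3
tcp_pos: [0.565, 0.219, 0.1484]
eef_rot: [151.0, 0.1, 101.8]
contact_force: [0.1, 0.2, -2.4]
gripper_width: 0.02
gripper_force: 35.0
```

Run:
```python
from h import *
E=[.539,.2087,12.1]
p,R,s=pose();c=r.capture("wrist");save("w3",c["pixels"]);print(p,slope(p[None],E),{k:s[k] for k in("contact_force","gripper_width","gripper_force")})
c=r.capture("scene");save("s3",np.hstack([cv2.resize(c["pixels"][120:270,350:490],None,fx=3,fy=3)]))
```

```text
[0.56496252 0.21899854 0.14843108] [[0.02517992 0.02324925 0.00462751]] {'contact_force': array([ 0.14933281,  0.19218514, -2.4191101 ]), 'gripper_width': 0.020002568436608976, 'gripper_force': 34.99553024768829}
```

View pics/s3.png

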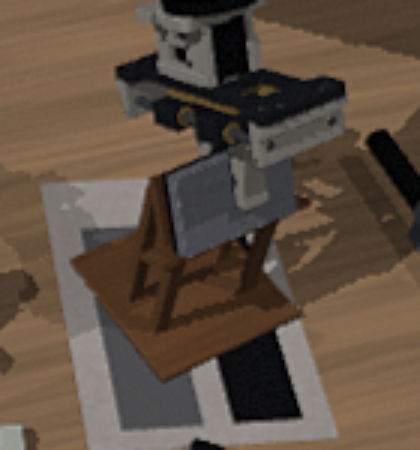

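```bash
cat >> h.py <<'E'
LOG=[([0.27137706,-0.61802571,0.22660323],[-179.996,.0017,-156.291],[-49.785,20.543,.682,0,-70.135,-16.506]),
([0.49979691,-0.19858462,0.42123691],[-149.776,-.1133,-89.905],[-1.19,-14.32,-18.23,-.66,-55.87,1.54]),
([0.4716741,0.19026927,0.29300528],[177.1,-29.7,13.6],[58.7,-15.4,-48.,34.5,-43.1,21.5]),
([0.50108836,0.20083103,0.23686311],[150.0,-.1,101.7],[51.1,-9.4,-53.,41.3,-28.6,106.9])]
def fk(q,k):
    a1,d,h,L2,L3,o3,L=k[:7];j1,j2=np.radians(q[0]),np.radians(q[1]);e=np.radians(q[2]-q[1])
    rr=a1+L2*np.sin(j2)+L3*np.cos(e)-o3*np.sin(e);z=h+L2*np.cos(j2)+L3*np.sin(e)+o3*np.cos(e)
    R=Z(q[0])*Y(q[1]-q[2])*X(-q[3])*Y(90-q[4])*Z(-q[5])*Z(-90)
    return np.array([rr*np.cos(j1)+d*np.sin(j1),rr*np.sin(j1)-d*np.cos(j1),z])+R.apply([0,0,L]),R
LO=np.array([-176.03,-82.01,-58.28,-173.87,-174.79,-173.66]);HI=np.array([176.03,121.73,71.71,95.51,-.11,173.66])
def ik(p,R,k,q0):
    def f(q):
        a,b=fk(q,k);return np.r_[(a-p)*1000,(b.inv()*R).as_rotvec(degrees=True)*3]
    o=least_squares(f,np.clip(q0,LO+.5,HI-.5),bounds=(LO,HI),x_scale=10);return o.x,np.linalg.norm(o.fun[:3]),np.linalg.norm(o.fun[3:])/3
E
python3 - <<'E'
from h import *
p,R,s=pose();print(s["joints"].round(2).tolist(),s["tcp_pos"].round(4).tolist(),s["eef_rot"].round(2).tolist())
L=LOG+[(s["tcp_pos"],s["eef_rot"],s["joints"])]
f=lambda k:np.concatenate([(fk(q,k)[0]-p)*1000 for p,_,q in L])
o=min((least_squares(f,k0) for k0 in([0,.192,.3,.4,.4,0,.3],[.05,.192,.25,.45,.35,.05,.25],[.1,.192,.4,.35,.35,0,.2])),key=lambda o:o.cost)
k=o.x;print(k.round(4),o.fun.round(1));np.save("k",k)
E=[.539,.2087,12.1];K=[.539,-.1755,-5.7]
for a in(-30,-15,0,15,30):
  for nm,x,fl,q0 in(("E",E,1,s["joints"]),("R",K,-1,[0,0,-40,0,-40,0])):
    RR=slopeR(x[2],fl,a);c=unslope([.035,.01,0],x)[0]
    for sg in(.035,.045,.055):
      g=unslope([sg,.01,0],x)[0];q,e1,e2=ik(g+RR.apply([0,0,.019]),RR,k,q0);print(nm,a,sg,q.round(0),e1.round(1),e2.round(1))
E
```

```text
[22.86, 3.82, -58.21, 95.45, -5.46, 74.84] [0.5649, 0.219, 0.1484] [151.03, 0.11, 101.77]
[0.1609 0.128  0.13   0.5882 0.2694 0.0871 0.4128] [  50.7   38.7   31.8   -4.5   64.2   -9.4  -14.1    8.3  -25.9    1.6
   10.5   -6.7   52.4 -140.2   10.2]
E -30 0.035 [ 61.  18. -58.  66. -45.  61.] 1.1 0.7
E -30 0.045 [ 62.  17. -58.  65. -46.  62.] 0.5 0.4
E -30 0.055 [ 63.  15. -58.  64. -47.  63.] 0.0 0.0
R -30 0.035 [-30.  18. -58. -90. -39. 118.] 0.5 0.3
R -30 0.045 [-30.  17. -58. -89. -39. 116.] 0.0 0.0
R -30 0.055 [-30.  16. -57. -86. -40. 113.] 0.0 0.0
E -15 0.035 [ 54.  10. -58.  69. -32.  71.] 4.6 3.2
E -15 0.045 [ 54.   8. -58.  67. -32.  72.] 3.8 2.6
E -15 0.055 [ 55.   7. -58.  66. -33.  73.] 3.1 2.1
R -15 0.035 [-19.  10. -58. -91. -21. 105.] 4.8 3.3
R -15 0.045 [-20.   8. -58. -89. -22. 103.] 4.0 2.7
R -15 0.055 [-20.   7. -58. -87. -22. 100.] 3.2 2.1
E 0 0.035 [ 42.   5. -58.  70. -14.  83.] 7.3 5.0
E 0 0.045 [ 43.   4. -58.  67. -15.  86.] 6.5 4.4
E 0 0.055 [ 44.   2. -58.  64. -15.  88.] 5.6 3.8
R 0 0.035 [ -6.   5. -58. -24.  -3.  24.] 8.3 5.6
R 0 0.045 [ -6.   3. -58. -16.  -4.  16.] 7.4 5.0
R 0 0.055 [ -6.   2. -58. -10.  -4.  10.] 6.5 4.3
E 15 0.035 [ 34.   5. -58. -12.  -1. 174.] 10.1 8.0
E 15 0.045 [ 34.   3. -58. -12.  -2. 174.] 9.3 7.4
E 15 0.055 [ 34.   2. -58. -12.  -3. 174.] 8.4 6.7
R 15 0.035 [  8.   5. -58.  67. -20. -80.] 11.3 7.7
R 15 0.045 [  8.   3. -58.  64. -21. -78.] 10.5 7.1
R 15 0.055 [  9.   2. -58.  63. -22. -76.] 9.6 6.4
E 30 0.035 [ 35.   4. -58. -12.  -1. 174.] 15.8 20.5
E 30 0.045 [ 35.   3. -58. -13.  -2. 174.] 15.3 20.0
E 30 0.055 [ 35.   1. -58. -13.  -3. 174.] 14.8 19.4
R 30 0.035 [ 19.  11. -58.  67. -37. -95.] 13.3 9.3
R 30 0.045 [ 19.   9. -58.  66. -38. -94.] 12.7 8.8
R 30 0.055 [ 20.   8. -58.  65. -39. -93.] 12.1 8.3
```

```bash
cat >> h.py <<'E'
LOG.append(([0.5649,0.219,0.1484],[151.03,.11,101.77],[22.86,3.82,-58.21,95.45,-5.46,74.84]))
def fk(q,k):
    a1,d,h,L2,L3,o3,y4,z4,x5,L=k;j2=np.radians(q[1])
    A=Z(q[0]);B=A*Y(q[1]-q[2]);C=B*X(-q[3]);D=C*Y(90-q[4]);R=D*Z(-q[5])*Z(-90)
    return A.apply([a1+L2*np.sin(j2),d,h+L2*np.cos(j2)])+B.apply([L3,0,o3])+C.apply([0,y4,z4])+D.apply([x5,0,L]),R
def calib(L,verbose=1):
    f=lambda k:np.concatenate([(fk(q,k)[0]-p)*1000 for p,_,q in L]+[np.array([k[0],k[1],k[5],k[7],k[8]])*20])
    b=min((least_squares(f,k0) for k0 in([0,0,.3,.4,.4,0,-.19,0,0,.3],[0,0,.2,.3,.4,.0,-.1,0,.0,.2],[.1,-.1,.4,.35,.35,0,-.1,.0,0,.2])),key=lambda o:o.cost)
    if verbose: print(b.x.round(4),b.fun.round(1))
    return b.x
E
cat > s.py <<'E'
from h import *
k=calib(LOG);np.save("k",k)
E=[.539,.2087,12.1];K=[.539,-.1755,-5.7]
for a in(-30,-20,-10,0,10,20,30):
  for nm,x,fl in(("E",E,1),("R",K,-1)):
    RR=slopeR(x[2],fl,a)
    for sg in(.035,.045,.055):
      g=unslope([sg,.01,0],x)[0]
      q,e1,e2=min((ik(g+RR.apply([0,0,.019]),RR,k,q0) for q0 in(LOG[-1][2],LOG[3][2],[0,0,-40,0,-40,0],[0,0,-40,-60,-40,0],[40,0,-40,0,-40,140],[0,20,-20,60,-40,0])),key=lambda t:t[1]+t[2]);print(nm,a,sg,q.round(0),e1.round(1),e2.round(1))
E
python3 s.py
```

```text
[-1.300e-03  1.100e-03  1.998e-01  6.001e-01  4.660e-01  3.000e-04
 -1.930e-01 -1.400e-03  2.000e-04  3.757e-01] [-0.1  0.   0.1  0.1 -0.1  0.2 -0.1 -0.2 -0.4 -0.1  0.2 -0.   0.1  0.
  0.2 -0.   0.   0.  -0.   0. ]
E -30 0.035 [ 53.  15. -52.  66. -46.  73.] 0.0 0.0
E -30 0.045 [ 54.  14. -52.  64. -47.  75.] 0.0 0.0
E -30 0.055 [ 55.  13. -52.  63. -48.  76.] 0.0 0.0
R -30 0.035 [-28.  16. -14. -49. -56.  57.] 0.0 0.0
R -30 0.045 [-28.  15. -14. -49. -57.  57.] 0.0 0.0
R -30 0.055 [-28.  14. -14. -48. -57.  56.] 0.0 0.0
E -20 0.035 [ 45.  10. -56.  75. -34.  73.] 0.0 0.0
E -20 0.045 [ 47.   9. -56.  72. -35.  75.] 0.0 0.0
E -20 0.055 [ 48.   8. -55.  70. -36.  77.] 0.0 0.0
R -20 0.035 [-19.  11. -20. -41. -42.  46.] 0.0 0.0
R -20 0.045 [-19.  10. -20. -41. -43.  45.] 0.0 0.0
R -20 0.055 [-19.   8. -21. -40. -44.  44.] 0.0 0.0
E -10 0.035 [ 35.   6. -58.  86. -20.  74.] 0.9 0.7
E -10 0.045 [ 37.   5. -58.  82. -21.  76.] 0.7 0.6
E -10 0.055 [ 39.   4. -58.  78. -22.  78.] 0.4 0.3
R -10 0.035 [ -7.   6. -30. -25. -26.  24.] 0.0 0.0
R -10 0.045 [ -7.   5. -30. -24. -27.  23.] 0.0 0.0
R
[... 604 characters left out ...]
3
R 10 0.055 [ -4.   1. -58.  65. -11. -67.] 3.5 3.8
E 20 0.035 [  32.    6.  -31.  -28.  -20. -171.] 0.0 0.0
E 20 0.045 [  32.    5.  -32.  -26.  -21. -173.] 0.0 0.0
E 20 0.055 [  33.    4.  -32.  -26.  -22. -174.] 0.2 0.3
R 20 0.035 [ -2.   6. -58.  81. -22. -87.] 6.6 5.7
R 20 0.045 [ -0.   4. -58.  78. -22. -84.] 6.2 5.5
R 20 0.055 [  1.   3. -58.  75. -23. -82.] 5.8 5.2
E 30 0.035 [  17.   10.  -22.  -50.  -37. -141.] 0.0 0.0
E 30 0.045 [  17.    9.  -22.  -49.  -37. -142.] 0.0 0.0
E 30 0.055 [  18.    8.  -23.  -48.  -38. -144.] 0.0 0.0
R 30 0.035 [  5.   9. -58.  83. -35. -96.] 6.4 5.2
R 30 0.045 [  6.   8. -58.  80. -35. -94.] 6.2 5.1
R 30 0.055 [  8.   7. -58.  78. -36. -93.] 6.0 5.0
```

Run:
```python
from h import *
E=[.539,.2087,12.1]
c=r.capture("scene");P=cloud(c)[c["range_z"]>0];q=slope(P,E)
for y0,y1 in((-.06,-.03),(.03,.06),(-.06,.06)):
    k=(q[:,2]>y0)&(q[:,2]<y1)&(q[:,0]>.003)&(q[:,0]<.09)&(q[:,1]>.012)&(q[:,1]<.045);a=q[k]
    for s0 in(0,.02,.04,.06):
        b=a[(a[:,0]>s0)&(a[:,0]<s0+.02)]; print(y0,s0,len(b),np.percentile(b[:,1],[10,50,90]).round(4) if len(b) else "")
    print("y",np.percentile(a[:,2],[1,99]).round(4),"s",a[:,0].max().round(4))
```

```text
-0.06 0 87 [0.0188 0.0319 0.0343]
-0.06 0.02 103 [0.0193 0.0327 0.0346]
-0.06 0.04 114 [0.0212 0.0327 0.0349]
-0.06 0.06 87 [0.0181 0.0304 0.0343]
y [-0.0575 -0.0303] s 0.0712
0.03 0 49 [0.0313 0.0326 0.0343]
0.03 0.02 61 [0.0314 0.0329 0.0349]
0.03 0.04 26 [0.0318 0.0328 0.0347]
0.03 0.06 0 
y [0.0305 0.0535] s 0.051
-0.06 0 262 [0.0288 0.0328 0.0346]
-0.06 0.02 263 [0.0286 0.0332 0.0354]
-0.06 0.04 230 [0.0285 0.0334 0.0362]
-0.06 0.06 185 [0.018  0.0314 0.036 ]
y [-0.0571  0.0523] s 0.0811
```

Run:
```python
from h import *
E=[.539,.2087,12.1];k=np.load("k.npy");p,R,s=pose();q=s["joints"]
for a,g in((-8,[.046,.023,.003]),(-20,[.046,.023,.0]),(-20,[.046,.0115,0])):
    RR=slopeR(12.1,1,a);t=unslope(g,E)[0]+RR.apply([0,0,.019]);go(t,RR)
    q,e1,e2=ik(t,RR,k,q);print(q.round(1),e1,e2)
```

```text
travel [-0.0086, -0.0004, -0.004] dr [-0.0029, -0.0215, -0.0004] mm [-4.3 -0.2 -2. ] deg 7.8
[ 34.1   4.9 -57.7  84.  -18.4  76.3] 1.7772239894833365e-13 2.1586221004774497e-14
travel [-0.0223, -0.0004, -0.0058] dr [-0.003, -0.0548, -0.0001] mm [-11.2  -0.2  -2.9] deg 19.8
[ 46.8   9.3 -54.1  70.6 -35.6  77.2] 2.9893669801409086e-13 6.793318778905534e-14
travel [-0.0224, -0.0233, -0.0054] dr [-0.003, -0.0548, -0.0001] mm [-11.2 -11.7  -2.7] deg 19.8
[ 47.    9.  -55.5  71.9 -35.3  75.4] 1.9626155733547188e-13 1.57429424823823e-14
```

Call:
jog_arm --travel '[[0, 0, 0], [0, 0, 0], [-0.004, 0, -0.002], [-0.008, 0, -0.004], [-0.012, 0, -0.005], [-0.016, 0, -0.0055], [-0.02, 0, -0.006], [-0.022, 0, -0.006], [-0.022, 0, -0.006], [-0.022, 0, -0.006]]' --dr '[[0, 0, 0], [0, 0, 0], [-0.001, -0.011, 0], [-0.003, -0.022, 0], [-0.003, -0.033, 0], [-0.003, -0.044, 0], [-0.003, -0.055, 0], [-0.003, -0.055, 0], [-0.003, -0.055, 0], [-0.003, -0.055, 0]]' --claw '[0.3, 0.3, 0.3, 0.3, 0.3, 0.3, 0.3, 0.3, 0.3, 0.3]'

```text
time_s: 8.7
tcp_pos: [0.5657, 0.2075, 0.1513]
eef_rot: [148.4, 17.2, 91.7]
contact_force: [-0.4, -0.0, 0.6]
gripper_width: 0.0266
gripper_force: 0.2
```

Run:
```python
from h import *
E=[.539,.2087,12.1];p,R,s=pose();g=p-R.apply([0,0,.019]);print(slope(g[None],E).round(4),(slopeR(12.1,1).inv()*R).as_rotvec(degrees=True).round(1),s["joints"].round(1),s["gripper_width"])
RR=slopeR(12.1,1,-20)
for n in(.0115,.010):go(unslope([.046,n,0],E)[0]+RR.apply([0,0,.019]),RR)
```

```text
[[ 0.0463  0.0232 -0.0003]] [ -0.  -20.    0.1] [ 46.9   9.3 -54.2  70.6 -35.6  77.1] 0.026572133093483524
travel [0.0008, -0.0234, 0.0005] dr [0.0, 0.0001, -0.0003] mm [  0.4 -11.7   0.2] deg 0.1
travel [0.0008, -0.0264, 0.0005] dr [0.0, 0.0001, -0.0003] mm [  0.4 -13.2   0.2] deg 0.1
```

Call:
jog_arm --travel '[[0.001, -0.004, 0], [0.001, -0.008, 0], [0.001, -0.012, 0], [0.001, -0.016, 0], [0.001, -0.02, 0], [0.001, -0.0235, 0], [0.001, -0.025, 0], [0.001, -0.0265, 0], [0.001, -0.0265, 0], [0.001, -0.0265, 0]]' --dr '[[0, 0, 0], [0, 0, 0], [0, 0, 0], [0, 0, 0], [0, 0, 0], [0, 0, 0], [0, 0, 0], [0, 0, 0], [0, 0, 0], [0, 0, 0]]' --claw '[0.3, 0.3, 0.3, 0.3, 0.3, 0.3, 0.3, 0.3, 0.3, 0.3]'

```text
time_s: 9.95
tcp_pos: [0.5544, 0.2062, 0.1443]
eef_rot: [148.4, 17.2, 91.7]
contact_force: [0.9, 0.7, 0.5]
gripper_width: 0.0262
gripper_force: 0.5
```

Call:
jog_arm --travel '[[0, 0, 0], [0, 0, 0], [0, 0, 0], [0, 0, 0], [0, 0, 0], [0, 0, 0], [0, 0, 0], [0, 0, 0], [0, 0, 0], [0, 0, 0]]' --dr '[[0, 0, 0], [0, 0, 0], [0, 0, 0], [0, 0, 0], [0, 0, 0], [0, 0, 0], [0, 0, 0], [0, 0, 0], [0, 0, 0], [0, 0, 0]]' --claw '[0.2, 0.1, 0, 0, 0, 0, 0, 0, 0, 0]' --newtons 35

```text
time_s: 11.2
tcp_pos: [0.5548, 0.2063, 0.1447]
eef_rot: [148.4, 17.2, 91.7]
contact_force: [4.9, 0.6, 0.9]
gripper_width: 0.02
gripper_force: 35.0
```

Run:
```python
from h import *
E=[.539,.2087,12.1];p,R,s=pose();g=p-R.apply([0,0,.019]);print(slope(g[None],E).round(4),(slopeR(12.1,1).inv()*R).as_rotvec(degrees=True).round(1),s["joints"].round(1),s["gripper_width"])
c=r.capture("scene");P=cloud(c)[c["range_z"]>0];q=slope(P,E)
k=(abs(q[:,2])<.065)&(q[:,0]>.003)&(q[:,0]<.09)&(q[:,1]>.004)&(q[:,1]<.045);a=q[k]
for s0 in(0,.02,.04,.06):
    for sg in(-1,1):
        b=a[(a[:,0]>s0)&(a[:,0]<s0+.02)&(a[:,2]*sg>.025)]; print(sg,s0,len(b),np.percentile(b[:,1],[10,50,90]).round(4) if len(b) else "")
b=a[a[:,0]<.03];print("y",np.percentile(b[:,2],[1,99]).round(4)); save("s4",cv2.resize(c["pixels"][120:270,350:490],None,fx=3,fy=3))
e=[]
x=fit(P[(abs(P[:,0]-.55)<.13)&(abs(P[:,1]-.21)<.13)&(P[:,2]>.1)&(P[:,2]<.17)],E,CASE,.012);print(x)
```

```text
[[0.0461 0.0104 0.0009]] [ -0.1 -20.1   0. ] [ 47.3   9.  -55.7  72.  -35.4  75. ] 0.019975650350189233
-1 0 91 [0.0108 0.0196 0.0214]
1 0 57 [0.018  0.0203 0.0217]
-1 0.02 112 [0.0109 0.0201 0.0222]
1 0.02 71 [0.0182 0.0204 0.0223]
-1 0.04 120 [0.0103 0.0199 0.0225]
1 0.04 62 [0.0186 0.0204 0.0225]
-1 0.06 87 [0.0074 0.0185 0.0208]
1 0.06 6 [0.0192 0.0198 0.0215]
y [-0.0564  0.0528]
(array([ 0.53974564,  0.20829572, 12.04923313]), 789, np.float64(0.9399461842144636))
```

View pics/s4.png

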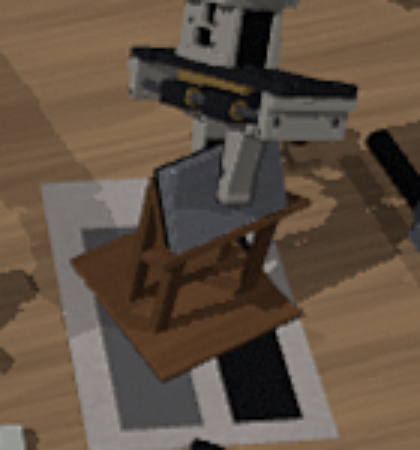

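```bash
cat > t.py <<'E'
from h import *
E=[.539,.2087,12.1];K=[.539,-.1755,-5.7];k=np.load("k.npy");A=-20
def tgt(x,fl,g):
    RR=slopeR(x[2],fl,A);return unslope(g,x)[0]+RR.apply([0,0,.019]),RR
E
python3 - <<'E'
from t import *
p,R,s=pose();q=s["joints"];print(fk(q,k)[0]-p)
a=tgt(E,1,[.046+.14,.03,.001]);qa=ik(*a,k,q);print("lift",a[0].round(3),qa[0].round(1),qa[1:]);go(*a)
m=ik(*tgt(E,1,[.046+.06,.02,.001]),k,q);print(m[0].round(1),m[1:])
b=tgt(K,-1,[.046+.13,.02,-.0015]);qb=ik(*b,k,[-19,10,-20,-41,-42,45]);print("hover",b[0].round(3),qb[0].round(1),qb[1:])
pr=a
for f in(.25,.5,.75,1):
    qq=qa[0]+f*(qb[0]-qa[0]);z=fk(qq,k);print(f,z[0].round(3),qq.round(0));go(*z,*pr);pr=z
E
```

```text
[-0.00050348  0.00034996 -0.00028769]
lift [0.503 0.195 0.276] [ 62.1  -3.8 -46.8  45.6 -54.3  94.7] (np.float64(4.815412394636862e-13), np.float64(8.435218381596085e-14))
travel [-0.0957, 0.0393, -0.2629] dr [0.0001, 0.0001, -0.0002] mm [ -47.8   19.7 -131.5] deg 0.1
[ 54.7   3.2 -52.2  57.2 -42.7  85.8] (np.float64(2.696865187951366e-12), np.float64(9.96596815243155e-13))
hover [ 0.498 -0.166  0.262] [-19.2  -3.2 -19.3 -33.1 -54.   34. ] (np.float64(2.9893669801409086e-13), np.float64(3.0951736649496326e-14))
0.25 [0.503 0.038 0.239] [ 42.  -4. -40.  26. -54.  80.]
travel [-0.2785, -0.0936, 0.1328] dr [0.0461, -0.0128, 0.1324] mm [-139.2  -46.8   66.4] deg 50.7
0.5 [ 0.472 -0.055  0.215] [ 21.  -4. -33.   6. -54.  64.]
travel [-0.1782, 0.0608, 0.0745] dr [0.039, -0.0075, 0.1331] mm [-89.1  30.4  37.2] deg 50.0
0.75 [ 0.466 -0.106  0.218] [  1.  -3. -26. -13. -54.  49.]
travel [-0.0105, 0.1028, -0.0038] dr [0.0418, -0.0007, 0.1287] mm [-5.3 51.4 -1.9] deg 48.7
1 [ 0.498 -0.166  0.262] [-19.  -3. -19. -33. -54.  34.]
travel [0.1331, 0.0087, -0.0926] dr [0.0523, -0.0001, 0.1185] mm [ 66.5   4.4 -46.3] deg 46.6
```

Call:
jog_arm --travel '[[-0.007, 0.0, -0.015], [-0.014, 0.003, -0.03], [-0.02, 0.006, -0.05], [-0.03, 0.01, -0.075], [-0.04, 0.015, -0.1], [-0.055, 0.022, -0.15], [-0.075, 0.03, -0.205], [-0.095, 0.039, -0.263], [-0.095, 0.039, -0.263], [-0.095, 0.039, -0.263]]' --dr '[[0, 0, 0], [0, 0, 0], [0, 0, 0], [0, 0, 0], [0, 0, 0], [0, 0, 0], [0, 0, 0], [0, 0, 0], [0, 0, 0], [0, 0, 0]]' --claw '[0, 0, 0, 0, 0, 0, 0, 0, 0, 0]'

```text
time_s: 12.5
tcp_pos: [0.502, 0.195, 0.2739]
eef_rot: [148.5, 17.3, 91.7]
contact_force: [-0.5, 0.3, -2.5]
gripper_width: 0.0198
gripper_force: 35.0
```

Run:
```python
from t import *
p,R,s=pose();print(p,s["joints"].round(1),s["gripper_width"],s["contact_force"])
b=tgt(K,-1,[.046+.13,.02,-.0015])
qa=s["joints"];qb=ik(*b,k,[-19,10,-20,-41,-42,45])[0]
z1=fk(.75*qa+.25*qb,k);z=fk(.5*qa+.5*qb,k);u=np.array([0,0,.06])
go(z1[0]+u,z1[1]);go(z[0]+u,z[1]);print(ik(z[0]+u,z[1],k,.5*qa+.5*qb)[0].round(0));go(*b,z[0]+u,z[1])
```

```text
[0.50201734 0.19496183 0.27393413] [ 62.2  -3.8 -47.   45.6 -54.3  94.4] 0.01976016813065776 [-0.48610659  0.33487172 -2.53865596]
travel [-0.3128, -0.0328, 0.0346] dr [0.0462, -0.0129, 0.1324] mm [-156.4  -16.4   17.3] deg 50.7
travel [-0.4746, -0.1421, 0.0867] dr [0.0829, -0.0237, 0.266] mm [-237.3  -71.1   43.3] deg 100.7
[ 22.  -6. -27.   6. -63.  65.]
travel [0.0517, 0.2213, 0.0395] dr [0.0941, 0.0052, 0.247] mm [ 25.9 110.7  19.8] deg 95.2
```

Call:
jog_arm --travel '[[-0.06, -0.006, 0.007], [-0.125, -0.013, 0.014], [-0.19, -0.02, 0.02], [-0.25, -0.026, 0.028], [-0.313, -0.033, 0.035], [-0.35, -0.055, 0.045], [-0.38, -0.077, 0.055], [-0.41, -0.1, 0.065], [-0.44, -0.12, 0.075], [-0.475, -0.142, 0.087]]' --dr '[[0.009, -0.003, 0.0265], [0.018, -0.005, 0.053], [0.028, -0.008, 0.0795], [0.037, -0.01, 0.106], [0.046, -0.013, 0.132], [0.053, -0.015, 0.159], [0.06, -0.017, 0.186], [0.068, -0.019, 0.212], [0.075, -0.022, 0.239], [0.083, -0.024, 0.266]]' --claw '[0, 0, 0, 0, 0, 0, 0, 0, 0, 0]'

```text
time_s: 13.75
tcp_pos: [0.4715, -0.0556, 0.2727]
eef_rot: [177.8, -7.6, -1.1]
contact_force: [0.4, 0.4, -2.3]
gripper_width: 0.0203
gripper_force: 35.0
```

Run:
```python
from t import *
p,R,s=pose();print(p,s["joints"].round(1),s["gripper_width"])
go(*tgt(K,-1,[.046+.13,.02,-.0015]))
```

```text
[ 0.47149578 -0.05558841  0.27271528] [ 21.4  -5.8 -27.    5.6 -62.7  65.1] 0.020252552369855015
travel [0.0539, 0.2192, 0.0374] dr [0.0945, 0.0054, 0.2458] mm [ 26.9 109.6  18.7] deg 94.8
```

Call:
jog_arm --travel '[[0.006, 0.022, 0.004], [0.011, 0.044, 0.007], [0.016, 0.066, 0.011], [0.022, 0.088, 0.015], [0.027, 0.11, 0.019], [0.032, 0.131, 0.022], [0.038, 0.153, 0.026], [0.043, 0.175, 0.03], [0.054, 0.219, 0.037], [0.054, 0.219, 0.037]]' --dr '[[0.0095, 0.0005, 0.0246], [0.019, 0.001, 0.049], [0.028, 0.0015, 0.074], [0.038, 0.002, 0.098], [0.047, 0.003, 0.123], [0.057, 0.003, 0.147], [0.066, 0.004, 0.172], [0.0756, 0.004, 0.197], [0.0945, 0.0054, 0.2458], [0.0945, 0.0054, 0.2458]]' --claw '[0, 0, 0, 0, 0, 0, 0, 0, 0, 0]'

```text
time_s: 15.0
tcp_pos: [0.4985, -0.1671, 0.2614]
eef_rot: [-148.5, 17.4, -85.5]
contact_force: [0.2, 0.1, -1.7]
gripper_width: 0.02
gripper_force: 35.0
```

Run:
```python
from t import *
p,R,s=pose();g=p-R.apply([0,0,.019]);print(p,slope(g[None],K).round(4),(slopeR(K[2],-1).inv()*R).as_rotvec(degrees=True).round(1),s["joints"].round(1),s["gripper_width"])
c=r.capture("scene");P=cloud(c)[c["range_z"]>0];q=slope(P,K)
a=q[(abs(q[:,2])<.075)&(q[:,0]>.115)&(q[:,0]<.21)&(q[:,1]>.0)&(q[:,1]<.05)]
b=a[(a[:,0]<.18)];print(len(b),"y",np.percentile(b[:,2],[0,1,99,100]).round(4),"s",np.percentile(a[:,0],[0,1,99]).round(4),"n",np.percentile(b[:,1],[5,50,95]).round(4))
for sg in(-1,1):
  d=a[(a[:,2]*sg>.03)];print(sg,"smin",np.percentile(d[:,0],[0,2]).round(4),"n",np.median(d[:,1]).round(4))
save("s5",cv2.resize(c["pixels"][130:300,180:360],None,fx=3,fy=3))
A2=P[(abs(P[:,0]-.55)<.13)&(abs(P[:,1]+.175)<.13)&(P[:,2]>.09)&(P[:,2]<.2)]
print(fit(A2,K,BARS+CHK+[LEDGE],.012))
go(*tgt(K,-1,[.046+.03,.014,-.0015]));go(*tgt(K,-1,[.046,.010,-.0015]));print(ik(*tgt(K,-1,[.046,.01,-.0015]),k,s["joints"]))
```

```text
[ 0.49854289 -0.16711198  0.26137448] [[ 0.1752  0.0203 -0.0022]] [ -0.1 -20.1   0.2] [-19.3  -3.  -19.2 -33.3 -54.   34.1] 0.01999500080160664
1195 y [-0.0567 -0.0556  0.0522  0.0531] s [0.1283 0.1296 0.1997] n [0.0276 0.0301 0.0459]
-1 smin [0.1285 0.13  ] n 0.0299
1 smin [0.1287 0.1306] n 0.0299
(array([ 0.5410202 , -0.17453675, -5.57200104]), 811, np.float64(0.7554486075811926))
travel [0.0688, 0.0099, 0.1867] dr [-0.0001, 0.0003, -0.0015] mm [34.4  5.  93.3] deg 0.5
travel [0.0895, 0.0178, 0.243] dr [-0.0001, 0.0003, -0.0015] mm [ 44.7   8.9 121.5] deg 0.5
(array([-19.43216483,   9.48452909, -20.38022579, -40.53893557,
       -43.06063365,  45.26250155]), np.float64(2.288783399261119e-13), np.float64(5.2249747282357633e-14))
```

View pics/s5.png

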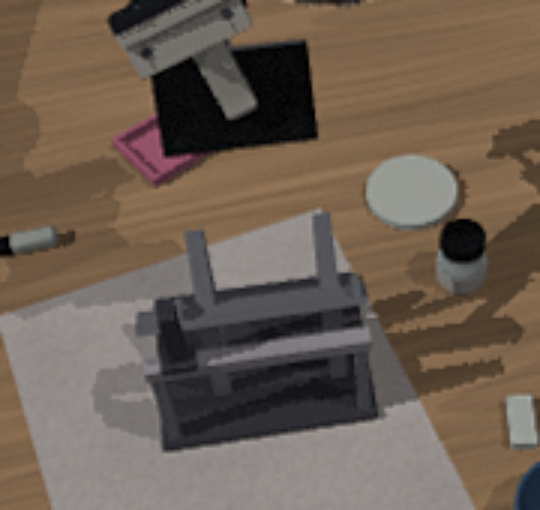

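Run:
```python
from t import *
for g in([.08,.016,-.0005],[.053,.0125,-.0005]):go(*tgt(K,-1,g))
```

```text
travel [0.0641, 0.006, 0.1799] dr [-0.0001, 0.0003, -0.0015] mm [32.1  3.  89.9] deg 0.5
travel [0.0828, 0.0129, 0.2306] dr [-0.0001, 0.0003, -0.0015] mm [ 41.4   6.4 115.3] deg 0.5
```

Call:
jog_arm --travel '[[0.01, 0.001, 0.03], [0.021, 0.002, 0.06], [0.032, 0.003, 0.09], [0.043, 0.004, 0.12], [0.053, 0.005, 0.15], [0.064, 0.006, 0.18], [0.072, 0.009, 0.2], [0.078, 0.011, 0.216], [0.083, 0.013, 0.2305], [0.083, 0.013, 0.2305]]' --dr '[[0, 0, -0.0015], [0, 0, -0.0015], [0, 0, -0.0015], [0, 0, -0.0015], [0, 0, -0.0015], [0, 0, -0.0015], [0, 0, -0.0015], [0, 0, -0.0015], [0, 0, -0.0015], [0, 0, -0.0015]]' --claw '[0, 0, 0, 0, 0, 0, 0, 0, 0, 0]'

```text
time_s: 16.3
tcp_pos: [0.5552, -0.1698, 0.1547]
eef_rot: [-148.1, 16.9, -84.5]
contact_force: [-0.6, 0.3, -2.3]
gripper_width: 0.0199
gripper_force: 35.0
```

Run:
```python
from t import *
p,R,s=pose();g=p-R.apply([0,0,.019]);print(slope(g[None],K).round(4),s["contact_force"],s["gripper_width"])
c=r.capture("scene");P=cloud(c)[c["range_z"]>0];Ks=[.541,-.1745,-5.6];q=slope(P,Ks)
a=q[(abs(q[:,2])<.075)&(q[:,0]>.012)&(q[:,0]<.07)&(q[:,1]>.015)&(q[:,1]<.045)]
print(len(a),"y",np.percentile(a[:,2],[1,99]).round(4),"s",np.percentile(a[:,0],[1,99]).round(4),"n",np.percentile(a[:,1],[5,50,95]).round(4))
save("s6",cv2.resize(c["pixels"][160:290,190:340],None,fx=3.5,fy=3.5))
go(*tgt(K,-1,[.0465,.0105,-.0005]))
```

```text
[[0.0544 0.0159 0.0007]] [-0.61540073  0.2528659  -2.2888508 ] 0.019934635038962333
1122 y [-0.0532  0.0541] s [0.0128 0.0692] n [0.0214 0.0244 0.0409]
travel [0.0078, 0.0115, 0.0148] dr [-0.0002, 0.0004, 0.0026] mm [3.9 5.8 7.4] deg 0.9
```

View pics/s6.png

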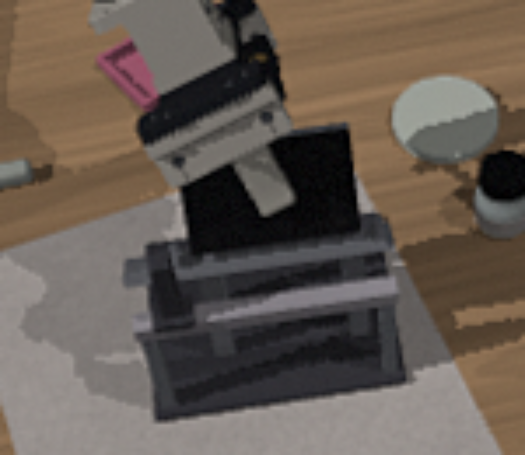

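Call:
jog_arm --travel '[[0.002, 0.003, 0.003], [0.003, 0.005, 0.005], [0.004, 0.007, 0.007], [0.005, 0.008, 0.009], [0.006, 0.009, 0.011], [0.007, 0.01, 0.013], [0.0075, 0.0105, 0.0145], [0.008, 0.011, 0.0155], [0.008, 0.011, 0.0155], [0.008, 0.011, 0.0155]]' --dr '[[0, 0, 0.0026], [0, 0, 0.0026], [0, 0, 0.0026], [0, 0, 0.0026], [0, 0, 0.0026], [0, 0, 0.0026], [0, 0, 0.0026], [0, 0, 0.0026], [0, 0, 0.0026], [0, 0, 0.0026]]' --claw '[0, 0, 0, 0, 0, 0, 0, 0, 0, 0]'

```text
time_s: 17.6
tcp_pos: [0.5555, -0.1712, 0.1455]
eef_rot: [-148.3, 17.3, -85.3]
contact_force: [4.6, -1.1, 2.3]
gripper_width: 0.0199
gripper_force: 35.0
```

Run:
```python
from t import *
p,R,s=pose();g=p-R.apply([0,0,.019]);print(slope(g[None],K).round(4),(slopeR(K[2],-1).inv()*R).as_rotvec(degrees=True).round(1),s["contact_force"],s["gripper_width"])
c=r.capture("scene");P=cloud(c)[c["range_z"]>0];Ks=[.541,-.1745,-5.6];q=slope(P,Ks)
a=q[(abs(q[:,2])<.075)&(q[:,0]>.012)&(q[:,0]<.07)&(q[:,1]>.013)&(q[:,1]<.045)]
print(len(a),"y",np.percentile(a[:,2],[1,99]).round(4))
for s0 in(.012,.027,.042,.057):
    for sg in(-1,1):
        b=a[(a[:,0]>s0)&(a[:,0]<s0+.015)&(a[:,2]*sg>.025)];print(s0,sg,len(b),np.median(b[:,1]).round(4))
```

```text
[[ 0.0463  0.0117 -0.0007]] [  0.1 -20.1   0. ] [ 4.64506589 -1.0938862   2.31818712] 0.019867065677124082
1064 y [-0.0548  0.0527]
0.012 -1 85 0.0198
0.012 1 80 0.0198
0.027 -1 88 0.0199
0.027 1 78 0.0198
0.042 -1 75 0.02
0.042 1 77 0.0196
0.057 -1 1 0.0213
0.057 1 71 0.02
```

Call:
jog_arm --travel '[[0, 0, 0], [0, 0, 0], [0, 0, 0], [0, 0, 0], [0, 0, 0], [0, 0, 0], [0, 0, 0], [0, 0, 0], [0, 0, 0], [0, 0, 0]]' --dr '[[0, 0, 0], [0, 0, 0], [0, 0, 0], [0, 0, 0], [0, 0, 0], [0, 0, 0], [0, 0, 0], [0, 0, 0], [0, 0, 0], [0, 0, 0]]' --claw '[0.24, 0.25, 0.27, 0.3, 0.33, 0.36, 0.4, 0.4, 0.4, 0.4]'

```text
time_s: 18.9
tcp_pos: [0.5547, -0.171, 0.1449]
eef_rot: [-148.3, 17.4, -85.3]
contact_force: [0.1, -0.7, -0.1]
gripper_width: 0.0353
gripper_force: 0.0
```

```bash
cat > chk.py <<'E'
from t import *
p,R,s=pose();g=p-R.apply([0,0,.019]);print(slope(g[None],K).round(4),s["contact_force"].round(2),s["gripper_width"],s["time_s"])
c=r.capture("scene");P=cloud(c)[c["range_z"]>0];Ks=[.541,-.1745,-5.6];q=slope(P,Ks)
a=q[(abs(q[:,2])<.075)&(q[:,0]>.012)&(q[:,0]<.09)&(q[:,1]>.013)&(q[:,1]<.03)]
print(len(a),"y",np.percentile(a[:,2],[1,99]).round(4),"s",np.percentile(a[:,0],99))
for s0 in(.012,.032,.052):
    for sg in(-1,1):
        b=a[(a[:,0]>s0)&(a[:,0]<s0+.018)&(a[:,2]*sg>.025)];print(s0,sg,len(b),np.median(b[:,1]).round(4))
l=(P-[Ks[0],Ks[1],0])@Z(Ks[2]).as_matrix();m=(l[:,2]>.14)&(l[:,2]<.18)&(abs(l[:,0]-.062)<.01)&(abs(l[:,1])<.1)
print("post",m.sum(),(np.percentile(l[m],[2,50,98],axis=0).round(4)) if m.any() else "")
E
python3 chk.py
python3 - <<'E'
from t import *
print("out");go(*tgt(K,-1,[.046,.010,-.0007]))
RR=slopeR(K[2],-1,-20);p,R,s=pose()
t=p-unslope([0,0,0],K)[0]+unslope([.09,0,0],K)[0];go(t,R)
E
```

```text
[[ 0.0461  0.0108 -0.0005]] [ 0.11 -0.7  -0.07] 0.03525060337004743 18.9
878 y [-0.0552  0.0527] s 0.07025131573115945
0.012 -1 101 0.0201
0.012 1 93 0.0198
0.032 -1 102 0.02
0.032 1 96 0.0197
0.052 -1 21 0.0202
0.052 1 101 0.0201
post 94 [[ 0.0567 -0.0768  0.1419]
 [ 0.0683 -0.0698  0.1647]
 [ 0.0709 -0.0637  0.1736]]
out
travel [0.0006, 0.0016, 0.0001] dr [-0.0002, 0.0004, -0.0] mm [0.3 0.8 0. ] deg 0.2
travel [-0.062, -0.0002, -0.169] dr [0.0, 0.0, 0.0] mm [-31.   -0.1 -84.5] deg 0.0
```

```bash
cat >> t.py <<'E'
RD=Ro.from_matrix(np.stack([[0,-1,0],[-1,0,0],[0,0,-1.]],1)) # x=-y,y=-x
def kp(l):
    return np.array([K[0],K[1],0])+Z(K[2]).apply(l), Z(K[2])*RD
E
python3 - <<'E'
from t import *
p,R,s=pose()
r1=(p-unslope([0,0,0],K)[0]+unslope([.11,0,0],K)[0],R);q1=ik(*r1,k,s["joints"]);print(q1[0].round(1));go(*r1)
pr=r1;q=q1[0]
for l in([.062,-.105,.25],[.062,-.105,.15],[.062,-.034,.15]):
    t=kp(l);o=ik(*t,k,q);q=o[0];print(t[0].round(3),q.round(1),o[1:]);go(*t,*pr);pr=t
E
```

```text
[-19.5  -1.8 -20.5 -34.5 -52.   36.2]
travel [-0.0758, -0.0002, -0.2065] dr [0.0, 0.0, 0.0] mm [-3.790e+01 -1.000e-01 -1.033e+02] deg 0.0
[ 0.59  -0.286  0.25 ] [ -8.9  18.    0.1   0.  -72.    3.2] (np.float64(1.2412670766236365e-13), np.float64(3.189487447418395e-14))
travel [0.2377, -0.1861, 0.0033] dr [-0.0826, 0.0547, 0.0146] mm [118.9 -93.1   1.6] deg 36.1
[ 0.59  -0.286  0.15 ] [ -8.9  21.9  -7.6   0.  -60.4   3.2] (np.float64(1.1443916996305594e-13), np.float64(2.8472737819339736e-14))
travel [0.0, 0.0, 0.2] dr [0.0, 0.0, 0.0] mm [  0.   0. 100.] deg 0.0
[ 0.597 -0.215  0.15 ] [ -2.2  20.1 -10.5   0.  -59.5  -3.5] (np.float64(1.0269562977782698e-12), np.float64(6.487205980540888e-14))
travel [-0.142, 0.0, 0.0] dr [0.0, 0.0, 0.0] mm [-71.   0.   0.] deg 0.0
```

Call:
jog_arm --travel '[[-0.01, 0, -0.028], [-0.02, 0, -0.056], [-0.031, 0, -0.085], [-0.041, 0, -0.113], [-0.052, 0, -0.141], [-0.062, 0, -0.169], [-0.069, 0, -0.188], [-0.076, 0, -0.207], [-0.076, 0, -0.207], [-0.076, 0, -0.207]]' --dr '[[0, 0, 0], [0, 0, 0], [0, 0, 0], [0, 0, 0], [0, 0, 0], [0, 0, 0], [0, 0, 0], [0, 0, 0], [0, 0, 0], [0, 0, 0]]' --claw '[0.4, 0.4, 0.4, 0.4, 0.4, 0.4, 0.4, 0.4, 0.4, 0.4]'

```text
time_s: 20.2
tcp_pos: [0.4998, -0.1653, 0.2399]
eef_rot: [-148.4, 17.4, -85.3]
contact_force: [-0.4, -0.8, 0.3]
gripper_width: 0.0351
gripper_force: 0.0
```

```bash
python3 chk.py
python3 - <<'E'
from t import *
for l in([.062,-.105,.25],[.062,-.105,.15]):go(*kp(l))
E
```

```text
[[ 0.156   0.0105 -0.0003]] [-0.43 -0.8   0.31] 0.035129147465594195 20.2
1238 y [-0.0551  0.0525] s 0.07030846696164327
0.012 -1 106 0.0197
0.012 1 94 0.0198
0.032 -1 106 0.0201
0.032 1 93 0.0195
0.052 -1 118 0.02
0.052 1 99 0.0196
post 98 [[ 0.0564 -0.0769  0.1408]
 [ 0.0682 -0.07    0.163 ]
 [ 0.0704 -0.0635  0.1729]]
travel [0.2378, -0.1871, 0.0026] dr [-0.0825, 0.0547, 0.0146] mm [118.9 -93.6   1.3] deg 36.0
travel [0.2976, -0.0871, 0.1651] dr [-0.0825, 0.0547, 0.0146] mm [148.8 -43.6  82.6] deg 36.0
```

Call:
jog_arm --travel '[[0.04, -0.03, -0.06], [0.08, -0.06, -0.06], [0.12, -0.09, -0.05], [0.16, -0.125, -0.04], [0.2, -0.155, -0.02], [0.238, -0.187, 0.0025], [0.238, -0.187, 0.0025], [0.238, -0.187, 0.0025], [0.238, -0.187, 0.0025], [0.238, -0.187, 0.0025]]' --dr '[[-0.014, 0.009, 0.002], [-0.028, 0.018, 0.005], [-0.041, 0.027, 0.007], [-0.055, 0.036, 0.01], [-0.069, 0.046, 0.012], [-0.0825, 0.0547, 0.0146], [-0.0825, 0.0547, 0.0146], [-0.0825, 0.0547, 0.0146], [-0.0825, 0.0547, 0.0146], [-0.0825, 0.0547, 0.0146]]' --claw '[0, 0, 0, 0, 0, 0, 0, 0, 0, 0]'

```text
time_s: 21.5
tcp_pos: [0.5898, -0.2865, 0.2518]
eef_rot: [-179.8, 0.0, -95.7]
contact_force: [-0.1, -0.2, 0.3]
gripper_width: 0.0005
gripper_force: 0.0
```

Call:
jog_arm --travel '[[0, 0, 0.02], [0, 0, 0.05], [0, 0, 0.08], [0, 0, 0.11], [0, 0, 0.14], [0, 0, 0.17], [0, 0, 0.19], [0, 0, 0.2], [0, 0, 0.2], [0, 0, 0.2]]' --dr '[[0, 0, 0], [0, 0, 0], [0, 0, 0], [0, 0, 0], [0, 0, 0], [0, 0, 0], [0, 0, 0], [0, 0, 0], [0, 0, 0], [0, 0, 0]]' --claw '[0, 0, 0, 0, 0, 0, 0, 0, 0, 0]'

```text
time_s: 22.75
tcp_pos: [0.5907, -0.2865, 0.1512]
eef_rot: [-179.9, -0.0, -95.7]
contact_force: [-0.6, 0.1, -0.0]
gripper_width: 0.0005
gripper_force: 0.0
```

```bash
python3 chk.py
python3 - <<'E'
from t import *
p,R,s=pose();print((p-[K[0],K[1],0])@Z(K[2]).as_matrix())
for l in([.062,-.045,.15],[.062,-.032,.15]):go(*kp(l))
E
```

```text
[[ 0.0267  0.0643 -0.1053]] [-0.62  0.12 -0.  ] 0.0004859515122931827 22.75
1234 y [-0.0551  0.0525] s 0.07053338074108566
0.012 -1 108 0.0197
0.012 1 93 0.0197
0.032 -1 105 0.0199
0.032 1 94 0.0195
0.052 -1 118 0.0202
0.052 1 104 0.0199
post 95 [[ 0.0569 -0.0768  0.1413]
 [ 0.0683 -0.0698  0.1648]
 [ 0.0704 -0.0635  0.1738]]
[ 0.06245872 -0.10526575  0.15129112]
travel [-0.1205, 0.0009, 0.0025] dr [-0.0003, -0.0, -0.0] mm [-60.3   0.5   1.3] deg 0.1
travel [-0.1465, 0.0009, 0.0025] dr [-0.0003, -0.0, -0.0] mm [-73.3   0.5   1.3] deg 0.1
```

Call:
jog_arm --travel '[[-0.012, 0, 0], [-0.024, 0, 0], [-0.037, 0, 0], [-0.05, 0, 0], [-0.063, 0, 0], [-0.076, 0, 0], [-0.09, 0, 0], [-0.105, 0, 0], [-0.12, 0, 0], [-0.132, 0, 0]]' --dr '[[0, 0, 0], [0, 0, 0], [0, 0, 0], [0, 0, 0], [0, 0, 0], [0, 0, 0], [0, 0, 0], [0, 0, 0], [0, 0, 0], [0, 0, 0]]' --claw '[0, 0, 0, 0, 0, 0, 0, 0, 0, 0]'

```text
time_s: 24.05
tcp_pos: [0.5969, -0.2201, 0.1506]
eef_rot: [-180.0, -0.0, -95.7]
contact_force: [0.2, -0.4, 0.7]
gripper_width: 0.0005
gripper_force: 0.6
```

```bash
python3 chk.py
python3 - <<'E'
from t import *
p,R,s=pose();print((p-[K[0],K[1],0])@Z(K[2]).as_matrix())
E
```

```text
[[ 0.0263  0.0637 -0.0387]] [ 0.21 -0.36  0.68] 0.0005405873198757154 24.05
632 y [-0.0025  0.053 ] s 0.07031921985576718
0.012 -1 0 nan
0.012 1 92 0.0196
0.032 -1 0 nan
0.032 1 97 0.0201
0.052 -1 0 nan
0.052 1 103 0.0199
post 0 
[ 0.06207018 -0.03813837  0.15061339]
  return _methods._mean(a, axis=axis, dtype=dtype,
  ret = ret.dtype.type(ret / rcount)
```

Call:
jog_arm --travel '[[-0.003, 0, 0], [-0.006, 0, 0], [-0.009, 0, 0], [-0.011, 0, 0], [-0.013, 0, 0], [-0.014, 0, 0], [-0.015, 0, 0], [-0.016, 0, 0], [-0.016, 0, 0], [-0.016, 0, 0]]' --dr '[[0, 0, 0], [0, 0, 0], [0, 0, 0], [0, 0, 0], [0, 0, 0], [0, 0, 0], [0, 0, 0], [0, 0, 0], [0, 0, 0], [0, 0, 0]]' --claw '[0, 0, 0, 0, 0, 0, 0, 0, 0, 0]'

```text
time_s: 25.35
tcp_pos: [0.5977, -0.2126, 0.1506]
eef_rot: [-180.0, 0.0, -95.7]
contact_force: [0.1, -1.0, 0.3]
gripper_width: 0.0004
gripper_force: 0.4
```

Call:
jog_arm --travel '[[-0.001, 0, 0], [-0.002, 0, 0], [-0.002, 0, 0], [-0.003, 0, 0], [-0.003, 0, 0], [-0.004, 0, 0], [-0.004, 0, 0], [-0.004, 0, 0], [-0.004, 0, 0], [-0.004, 0, 0]]' --dr '[[0, 0, 0], [0, 0, 0], [0, 0, 0], [0, 0, 0], [0, 0, 0], [0, 0, 0], [0, 0, 0], [0, 0, 0], [0, 0, 0], [0, 0, 0]]' --claw '[0, 0, 0, 0, 0, 0, 0, 0, 0, 0]'

```text
time_s: 26.6
tcp_pos: [0.5978, -0.211, 0.1506]
eef_rot: [-180.0, -0.0, -95.7]
contact_force: [-1.2, -4.9, -1.3]
gripper_width: 0.0005
gripper_force: 2.6
```

Run:
```python
from t import *
p,R,s=pose();print((p-[K[0],K[1],0])@Z(K[2]).as_matrix(),s["contact_force"])
c=r.capture("top");P=cloud(c)[c["range_z"]>0];l=(P-[.5385,-.174,0])@Z(-5.7).as_matrix();m=(l[:,2]>.13)&(l[:,2]<.18)&(abs(l[:,0]-.062)<.013)&(abs(l[:,1])<.1)
print(m.sum(),np.percentile(l[m],[2,50,98],axis=0).round(4) if m.any() else "")
```

```text
[ 0.06206624 -0.0294646   0.15062442] [-1.15952277 -4.88367415 -1.31425183]
0
```

Call:
jog_arm --travel '[[-0.001, 0, 0], [-0.001, 0, 0], [-0.002, 0, 0], [-0.002, 0, 0], [-0.003, 0, 0], [-0.003, 0, 0], [-0.003, 0, 0], [-0.003, 0, 0], [-0.003, 0, 0], [-0.003, 0, 0]]' --dr '[[0, 0, 0], [0, 0, 0], [0, 0, 0], [0, 0, 0], [0, 0, 0], [0, 0, 0], [0, 0, 0], [0, 0, 0], [0, 0, 0], [0, 0, 0]]' --claw '[0, 0, 0, 0, 0, 0, 0, 0, 0, 0]'

```text
time_s: 27.9
tcp_pos: [0.5978, -0.2107, 0.1507]
eef_rot: [-180.0, -0.1, -95.7]
contact_force: [1.1, -12.3, -2.9]
gripper_width: 0.0006
gripper_force: 5.4
```

Hard stop reached (12 N with no further motion). Now back off, rise and check.

Call:
jog_arm --travel '[[0.02, 0, 0], [0.04, 0, 0], [0.06, 0, 0], [0.06, 0, -0.05], [0.06, 0, -0.15], [0.06, 0, -0.25], [0.2, 0, -0.3], [0.3, 0, -0.3], [0.4, 0, -0.3], [0.4, 0, -0.3]]' --dr '[[0, 0, 0], [0, 0, 0], [0, 0, 0], [0, 0, 0], [0, 0, 0], [0, 0, 0], [0, 0, 0], [0, 0, 0], [0, 0, 0], [0, 0, 0]]' --claw '[0, 0, 0, 0, 0, 0, 0, 0, 0, 0]'

```text
time_s: 29.15
tcp_pos: [0.5767, -0.4118, 0.2995]
eef_rot: [180.0, 0.0, -95.9]
contact_force: [0.8, 0.3, -0.2]
gripper_width: 0.0001
gripper_force: 0.0
```

```bash
python3 chk.py
python3 - <<'E'
from h import *
c=r.capture("scene");save("s9",cv2.resize(c["pixels"][140:320,170:400],None,fx=3,fy=3))
E
```

```text
[[ 0.1557  0.1373 -0.2314]] [ 0.76  0.33 -0.17] 0.0001426184733635221 29.15
1240 y [-0.0551  0.0525] s 0.07030871090792463
0.012 -1 105 0.0195
0.012 1 92 0.0198
0.032 -1 109 0.0197
0.032 1 95 0.0198
0.052 -1 117 0.0198
0.052 1 107 0.0197
post 87 [[ 0.0565 -0.0196  0.1427]
 [ 0.0682 -0.013   0.1662]
 [ 0.0708 -0.0063  0.1736]]
```

View pics/s9.png

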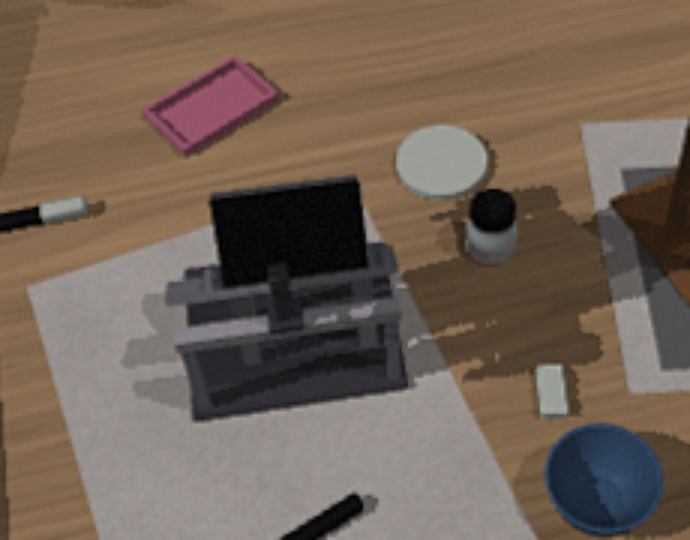

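The crop shows the case on the rack with its black base facing out and the lid edge behind it at (285,185). It sits square on the ledge. The keeper post at (285,290) is in front of it, near y = -13 mm in the rack's frame, and the bystanders are undisturbed.

```bash
python3 -c "
from h import *
print(r.close_job())"
```

```text
the job is handed in; nothing more can be done
None
```

The job is handed in: the stamp-pad case sits closed and upside down on the steel rack, lid against the bars and centred to within about 1–2 mm, with the keeper post pushed to its end stop; the first grip pulled the case about 13 mm out along the easel ledge, so I pushed it back and gripped it again before lifting.

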